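Unlock the biscuit press and park its locking pin

ROBOT

A 6-joint arm with a two-finger parallel gripper is mounted at the origin on the work surface. World frame = base frame: x ahead of the robot, y to its left, z up, the work surface at z = 0. Lengths are in m, angles in rad, forces in N, time in s.
With the tool pointing down it reaches from about 0.325 to 0.925 m from the base axis. Payload 3.1 kg.
Tool frame: the origin (TCP) lies on the mounting face of the last link; the fingertips stand 173 mm ahead of it and the grasp point (between the pads) lies 155 mm ahead of it; x points along the fingers, y is the direction in which the jaws open and shut, and the axes are right-handed (so a half turn about x gives the same grasp; the last joint's range is limited). The gripper opens to 85 mm and grips with 20 to 120 N. Pads are 22 mm wide; open, the fingers measure 114 mm over their backs; the gripper's body (76 mm by 85 mm) begins 54 mm behind the grasp point. The pads swing forward as they close: fully open they stand 13 mm farther back than shut.
Start: joints at [-1.319, 0.217, 1.613, -0, 1.311, -0.112], TCP at [0.222, -0.584, 0.405] pointing down, gripper open.
Joint ranges: [-2.75, 2.75], [-0.78, 2.1], [0.31, 2.55], [-1.13, 4.27], [0.13, 2.63], [-2.58, 2.58]. Speed limits (rad/s): [2.79, 2.79, 3.14, 3.14, 3.14, 3.14].

INTERFACE

Orientations are given as a rotation vector (axis times angle).
In Python, from plant import arm, optics, workorder gives the robot as it stands.
- The arm moves only by the shell command python3 -m handwheel 'ROWS' [FORCE]. ROWS is JSON, a list of rows, each an object with "travel": the shift along the tool's x, y, z in mm, a list of three; "turn": the turn about the tool's x in rad; "fingers": the finger opening in mm, from 0 to 85.4. A call has 1 to 12 rows; each row is the pose to reach, as a shift and turn from the pose commanded when the call began, along the tool's axes at that moment; what a row does not reach only later rows make up. A row lasts 1/12 s, in which the tool goes at most 41.7 mm and 7.16 degrees, less where a joint would pass 70% of its speed; a pose out of reach is approached as far as the arm can. A call with a gripper value outside its range is refused whole. The fingers move at their own pace and stop on an object; FORCE is the grip in N (left out, the last holds). Time passes only in rows, so rows that repeat a pose let the fingers close. It gives the time, the measured TCP pose, the force and the opening at its end, in the units of the state.
- arm.observe(): the state, without advancing time (a new reading comes with each control period).
- optics.read_camera(name): name is "side" or "top"; returns a dict with "color" (384x512x3 uint8, red, green, blue), "fx", "fy", "cx", "cy" (pixels), "distortion" ([k1, k2, p1, p2, k3] as OpenCV has them; the pictures are not rectified), "rvec" (rotation vector, rad) and "tvec" (3), from world to camera coordinates, as OpenCV has them. Camera axes: x right, y down, z forward; pixel columns grow to the right and rows downward; lengths in m; the calibration is good to about 2 mm. A picture is of the moment at which its call begins. There is no depth.
- workorder.close_job(): hands the job in, once; it reports no verdict.
The state is a dict: "time_s": time; "joint_positions": joint angles; "qvel": joint speeds; "effort": joint torques, N m; "eef_pos": TCP position; "eef_rot": TCP orientation; "wrist_force": force on the tool from outside, world axes, zero at the start; "wrist_torque": the same for the moment, N m; "grip_width": finger opening in m.
Only numpy, scipy, OpenCV 4.12 (cv2) and the standard library are available. Lean on these libraries where they do the work, as an engineer would, in place of code of your own. Each camera call takes 0.05 s, during which the arm holds its last target.

TASK

The biscuit press on the worktop is locked by a pin through its two cheeks, under the lever. Draw the pin out by its handle and lay it flat on the wooden board (do not drop it), let go so that you can take it again by its bare shank, and park it in the side notch of the metal rack: the handle goes in sideways under the roof and comes to rest behind the lip, with the shank sticking out of the open end. Then push the press lever down to its stop, hold it there for a moment, and let it spring back up; leave the other kitchen things alone.

Things in the scene. Friction and masses are not known exactly. Their poses are not given: they have to be found in the camera images.
- press: Fixed grey press. Origin: centre of its underside, z up; lever points along its -x. Base 260 x 130 x 14 mm. Two upright cheeks, x=-30 to +30 mm, tops 130 mm up, outer faces at y=-32 and +32, inner at -20 and +20. The lever bar (34 mm wide, 110 to 126 mm above the worktop) runs along x between the cheeks, just over the pin, from its pivot at x=+90 to the black pad at x=-115.
- press_bore (a point): Mouth of the bore on the press's -y cheek, on its axis, 100 mm above the worktop; axes as the press's. The round 16 mm bore runs along y through both 12 mm cheeks. The pin is drawn out along -y.
- lever (a joint): Lever angle, rad: 0 = up (its spring holds it there), grows as the pad is pushed down, stop at 0.24, where the pad stands 49 mm lower. It needs about 6 N at the pad to start and 13 N at the stop. The pin blocks it while in the bores.
- lever_pad (a point): Centre of the top face of the black lever pad (50 x 60 x 16 mm), 126 mm above the worktop when up; it moves with the lever about a level axis along the press's y, 205 mm away towards the press's +x.
- pin: Loose pin, 0.2 kg, 140 mm: square wooden handle 26 x 26 x 60 mm, round steel shank 14 mm thick, 80 mm long. Origin on the axis at the shoulder between them; y along the pin, shank to +y; x, z square to the handle's faces. At the start fully home: shoulder against the -y cheek, only the handle outside. Centre of mass in the handle, 17 mm from the shoulder; laid down, its axis is level, 13 mm up.
- pin_handle (a point): Centre of the pin's wooden handle.
- pin_tip (a point): Free end of the pin's shank, on the axis.
- board: Fixed plain plywood chopping board 220 (x) x 200 (y) x 12 mm; origin: centre of its underside.
- rack: Fixed aluminium rack, origin at the worktop under the notch, z up. Block x=-30 to +24, y=-46 to +34 mm, 114 high, on a foot 90 x 105 x 8. Notch open to +x and +y; back wall face at x=-18, end wall face at y=-36, floor 60 mm up, roof from 104 to 114 mm up. At its mouth a 6 mm high lip, x=+18 to +24: the handle goes in along -x, raised 6 to 18 mm, then is lowered behind the lip.
- rack_notch (a point): Where the centre of the pin's handle belongs when parked (13 mm above the notch floor, 73 mm above the worktop), with the pin's y axis along the rack's y, shank towards the rack's +y. Axes as the rack's.
- butter_dish: Bystander: white covered butter dish 100 x 170 x 84 mm; origin under its centre.
- biscuit0: Bystander: round brown biscuit, 76 mm diameter, 20 mm high; origin under its centre.
- biscuit1: Bystander: round brown biscuit like the other.
Things that resemble listed ones, but are neither listed nor needed, are in the scene too. There is more than one size of the pin; the job needs the middle-sized. There is more than one size of the rack; the job needs the larger.

How it is judged:
On the way, in this order (a step that is already met when the one before it is completed fails the run):
1. the pin is drawn clear of the bores: its shank's end is outside the near cheek, on the -y side (y of pin_tip in the frame of press below -0.035 m), for 0.1 s.
2. the pin lies flat on the board, let go (contact force between pin and board above 0.3 N and contact force between the fingers and pin below 0.1 N and angle between pin's own y axis and vertical between 1.4 and 1.74 rad and linear speed of pin below 0.03 m/s), for 0.2 s.
3. the pin is parked in the rack's notch, let go (x of pin_handle in the frame of rack_notch between -0.012 and 0.012 m and y of pin_handle in the frame of rack_notch between -0.014 and 0.014 m and z of pin_handle in the frame of rack_notch between -0.007 and 0.007 m and angle between the y axis of pin and the y axis of rack, either way round below 0.15 rad and contact force between the fingers and pin below 0.1 N), for 0.2 s.
4. the lever is pushed down to its stop and held a moment (value of joint lever above 0.215 rad), for 0.2 s.
At the end, for the whole second after the job is handed in: The pin rests in the rack's notch, let go and still: handle centre within 12 mm (x), 14 mm (y) and 7 mm (z) of the notch point, pin along the rack's y within 0.15 rad; the lever is back up (below 0.03 rad) (all of step 3 and value of joint lever below 0.03 rad and linear speed of pin below 0.03 m/s); the robot touches nothing.
It fails at once if the pin is dropped (falls free faster than 0.6 m/s, about 18 mm) (linear speed of pin above 0.6 m/s and contact force between the fingers and pin below 0.05 N).
It fails at once if a bystander (butter dish, biscuit) is moved more than 20 mm (distance of any of butter_dish, biscuit0, biscuit1 from where it was at the start of the episode above 0.02 m).
It also fails if it takes over 72 s, if anything falls off the work surface, if the arm or the gripper's body presses on something with over 40 N, if the wrist force passes 120 N, or if a joint passes its speed limit or range.

## Working session

There is one attempt and no reset: what is moved stays moved. The work goes in short steps, Python scripts to look and compute and a shell command to move; the robot and the scene stay as the last step left them, time stands still between calls to the robot, and variables do not carry over. Pictures are saved under pics/ and viewed, and the job is handed in when it is done.

```bash
ls; mkdir -p pics
cat > h.py <<'E'
import numpy as np, cv2
from plant import arm, optics, workorder
def cam(n):
    c=optics.read_camera(n); K=np.array([[c['fx'],0,c['cx']],[0,c['fy'],c['cy']],[0,0,1.]])
    return c['color'],K,np.array(c['distortion'],float),np.array(c['rvec'],float),np.array(c['tvec'],float)
def save(n,img,s=1,box=None):
    if box: img=img[box[1]:box[3],box[0]:box[2]]
    img=cv2.resize(img,None,fx=s,fy=s,interpolation=cv2.INTER_CUBIC)
    cv2.imwrite('pics/'+n+'.png',img[:,:,::-1])
def ray(C,px):
    _,K,D,r,t=C
    u=cv2.undistortPoints(np.array(px,float).reshape(-1,1,2),K,D).reshape(-1,2)
    R=cv2.Rodrigues(r)[0]; o=-R.T@t
    d=np.c_[u,np.ones(len(u))]@R
    return o,d/np.linalg.norm(d,axis=1,keepdims=True)
def onz(C,px,z):
    o,d=ray(C,px); return o+d*((z-o[2])/d[:,2])[:,None]
def proj(C,P):
    _,K,D,r,t=C
    return cv2.projectPoints(np.array(P,float).reshape(-1,1,3),r,t,K,D)[0].reshape(-1,2)
def tri(C1,p1,C2,p2):
    o1,d1=ray(C1,p1);o2,d2=ray(C2,p2);out=[]
    for a,b in zip(d1,d2):
        s=np.linalg.lstsq(np.c_[a,-b],o2-o1,rcond=None)[0]
        q1,q2=o1+s[0]*a,o2+s[1]*b; out.append(np.r_[(q1+q2)/2,np.linalg.norm(q1-q2)])
    return np.array(out)
def store(C,n): np.savez(n,*C)
def load(n):
    z=np.load(n+'.npz'); return tuple(z['arr_%d'%i] for i in range(5))
def T():
    s=arm.observe(); return np.array(s['eef_pos']),cv2.Rodrigues(np.array(s['eef_rot'],float))[0],s
E
python3 - <<'E'
from h import *
for n in('top','side'):
    C=cam(n);store(C,n);save(n+'0',C[0],1.5);R=cv2.Rodrigues(C[3])[0];print(n,-R.T@C[4],R[2],C[1][0,0])
p,R,s=T();print(p,R.round(3),s)
E
```

```text
pics
top [0.34183738 0.03848137 1.25518743] [ 0.16829     0.0229167  -0.98547111] 409.9464300361751
side [-0.053678    0.73724025  0.87561094] [ 0.4916101  -0.58546171 -0.64463485] 483.9078764711304
[ 0.2223049  -0.58373078  0.40348407] [[-0.001  0.356 -0.935]
 [ 0.002 -0.935 -0.356]
 [-1.    -0.002 -0.   ]] {'time_s': 0.1, 'joint_positions': array([-1.31921758e+00,  2.17669298e-01,  1.61481237e+00, -2.49086764e-05,
        1.31128868e+00, -1.12205699e-01]), 'qvel': array([-0.00049258, -0.00083421, -0.003534  ,  0.00159013,  0.00080973,
        0.00028105]), 'effort': array([-1.19979599e-03, -3.98075795e+01, -3.04968774e+01, -2.10687049e-04,
        4.24189828e-03,  2.62094738e-05]), 'eef_pos': array([ 0.2223049 , -0.58373078,  0.40348407]), 'eef_rot': array([ 2.02371471,  0.37448537, -2.02407615]), 'wrist_force': array([-0.02514774, -0.20791916,  0.43782188]), 'wrist_torque': array([ 0.01912083, -0.01480478, -0.01322829]), 'grip_width': 0.08536092456506042}
```

View pics/top0.png

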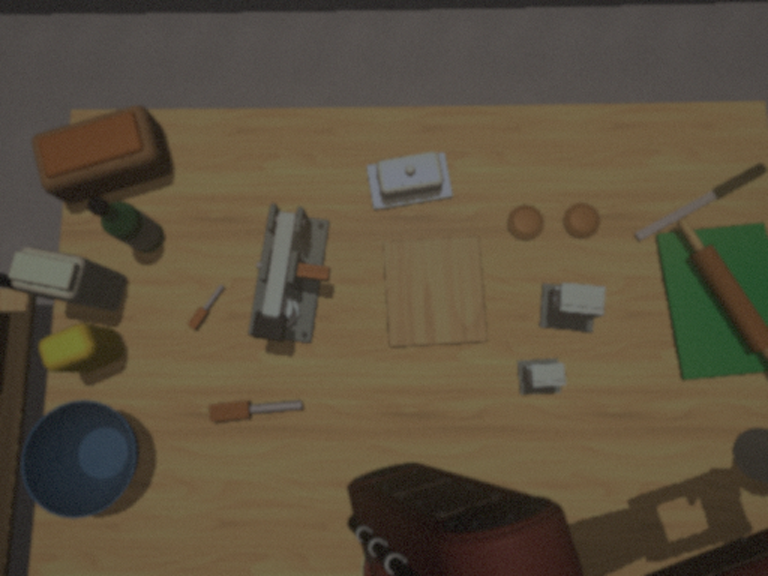

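View pics/side0.png

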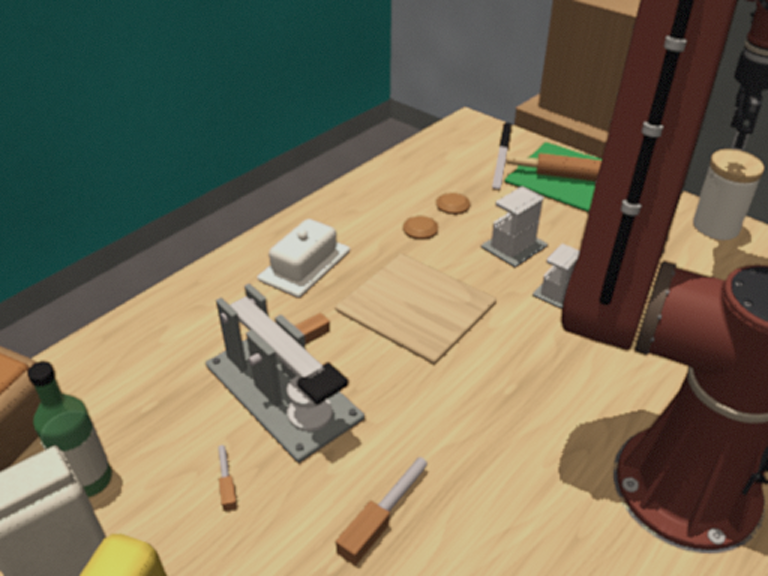

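The top view (1.5×) shows three pins: small (205,308), large (255,410), and the middle one in the press with its handle at (313,272). There are two racks, one larger at (573,306) and one smaller at (543,376). I'll enlarge these to confirm which ones to use.

Run:
```python
from h import *
t=load('top');s=load('side')
a=cv2.resize(t[0][125:235,150:230],None,fx=5,fy=5,interpolation=cv2.INTER_CUBIC)
b=cv2.resize(t[0][175:275,335:415],None,fx=5,fy=5,interpolation=cv2.INTER_CUBIC)
a=a[:500]; save('ct',np.clip(np.hstack([a,b])*1.5,0,255).astype(np.uint8))
c=cv2.resize(s[0][185:310,130:250],None,fx=3.2,fy=3.2,interpolation=cv2.INTER_CUBIC)
d=cv2.resize(s[0][110:235,310:430],None,fx=3.2,fy=3.2,interpolation=cv2.INTER_CUBIC)
save('cs',np.hstack([c,d]))
```

```text
(no output)
```

View pics/ct.png

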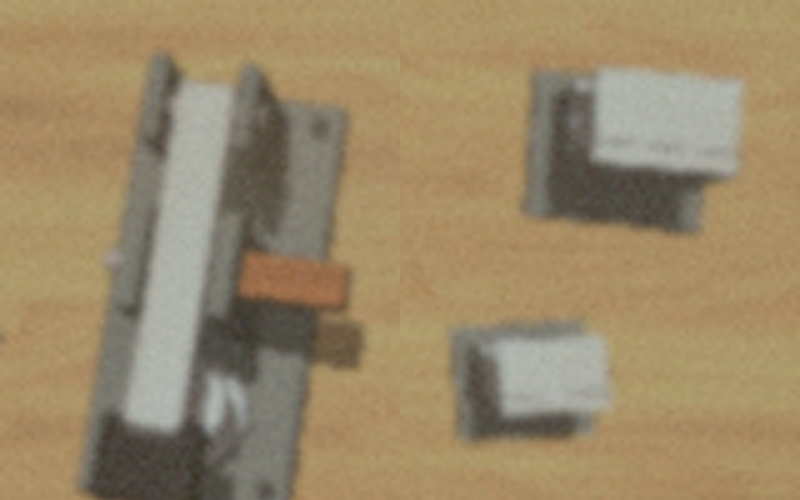

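View pics/cs.png

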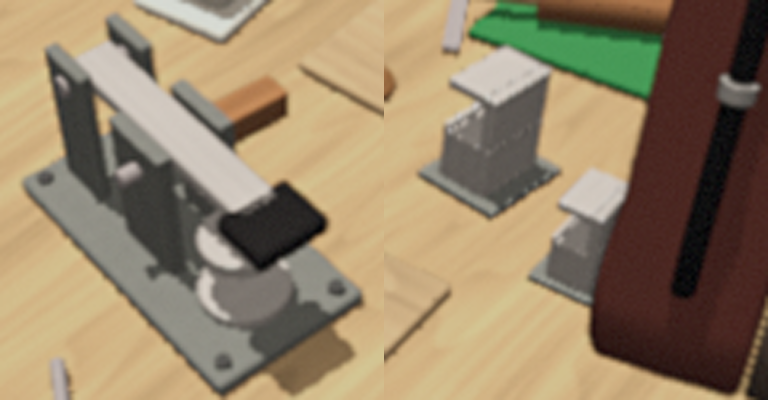

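The middle pin is confirmed: its handle is (313,272) in top 1.5×, and it is the one through the press. The larger rack is confirmed at (573,306), with its opening to the far side and the left. Next I'll measure their corners.

Run:
```python
from h import *
t=load('top');s=load('side')
def crop(C,box,k,n,br=1.0):
    x0,y0,x1,y1=box
    im=cv2.resize(np.clip(C[0][y0:y1,x0:x1]*br,0,255).astype(np.uint8),None,fx=k,fy=k,interpolation=cv2.INTER_CUBIC)
    im=im.copy()
    for x in range(x0-x0%10+10,x1,10):
        cv2.line(im,((x-x0)*k,0),((x-x0)*k,5),(255,0,0),1); cv2.putText(im,str(x),((x-x0)*k-10,16),0,.35,(255,0,0))
    for y in range(y0-y0%10+10,y1,10):
        cv2.line(im,(0,(y-y0)*k),(5,(y-y0)*k),(255,0,0),1); cv2.putText(im,str(y),(6,(y-y0)*k+4),0,.35,(255,0,0))
    save(n,im)
crop(t,(160,130,235,232),6-1,'p1',1.7)
crop(t,(350,175,415,235),9,'r1',1.7)
crop(s,(130,185,250,310),5-1,'p2',1.2)
crop(s,(315,115,375,180),9,'r2',1.2)
# handle and board masks
hsv=cv2.cvtColor(t[0],cv2.COLOR_RGB2HSV)
print(t[0][181,208],t[0][190,285],t[0][190,250], hsv[181,208],hsv[190,285],hsv[190,250])
```

```text
[101  73  50] [114  94  68] [113  98  65] [ 14 129 101] [ 17 103 114] [ 21 108 113]
```

View pics/p1.png

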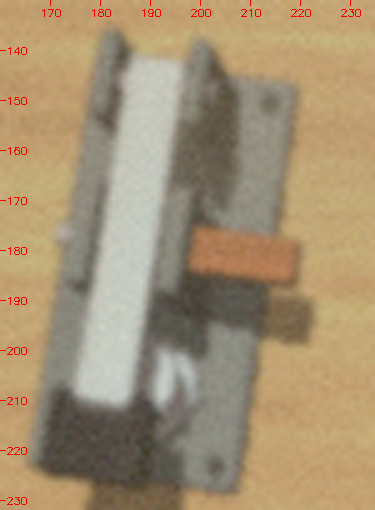

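View pics/r1.png

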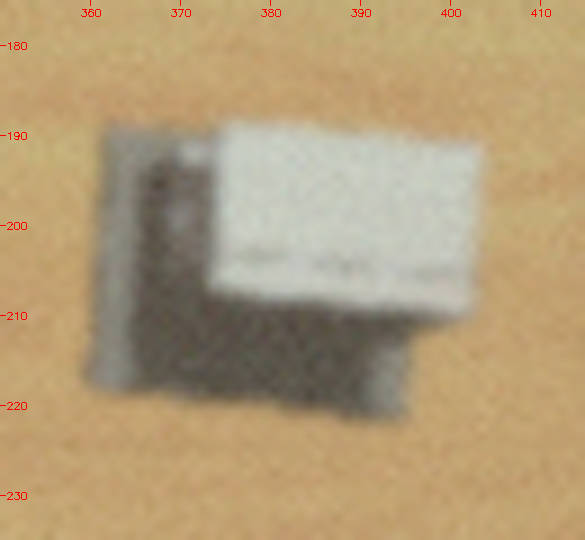

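View pics/r2.png

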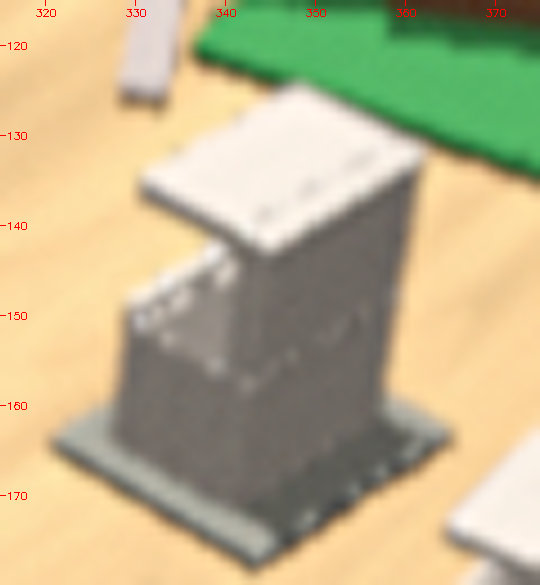

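View pics/p2.png

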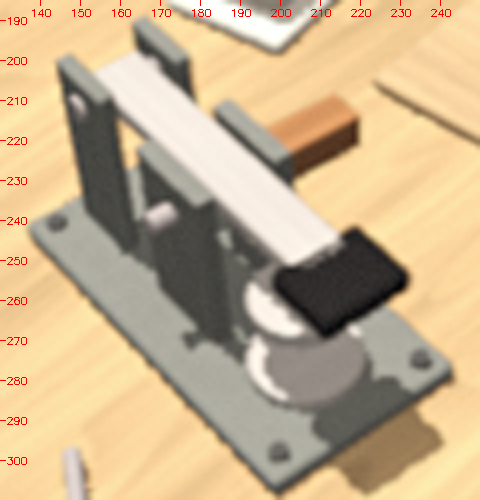

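Run:
```python
from h import *
np.set_printoptions(precision=4,suppress=True)
t=load('top');s=load('side')
def seg(P):
    for i in range(len(P)):
        d=P[(i+1)%len(P)]-P[i];print('   len %.4f ang %.2f'%(np.linalg.norm(d[:2]),np.degrees(np.arctan2(d[1],d[0]))))
print('press base top');P=onz(t,[(219,147.5),(207.5,228),(166.5,223)],.014);print(P);seg(P)
print('center',(P[0]+P[2])/2)
P=onz(s,[(137,241),(198.5,305),(252,277)],.014);print('side',P);seg(P);print('c',(P[0]+P[2])/2)
print('handle');P=onz(t,[(198.6,175.5),(219.8,177.5),(219,186),(197,184)],.113);print(P,P.mean(0));seg(P)
print('lever');P=onz(t,[(185.5,141.5),(175,209.5),(186,211.5),(196.5,142.5)],.126);print(P,P.mean(0));seg(P)
print('roof');P=onz(t,[(374.5,188.7),(403.3,191),(402.2,209.7),(373.2,207)],.114);print(P,P.mean(0));seg(P)
Q=onz(s,[(330.8,135.5),(348.5,124),(362,131.5),(344.5,143)],.114);print('side',Q,Q.mean(0));seg(Q)
print('tri',tri(t,[(374.5,188.7),(403.3,191),(402.2,209.7),(373.2,207)],s,[(330.8,135.5),(348.5,124),(362,131.5),(344.5,143)]))
print('foot');P=onz(t,[(361.8,188.8),(360,218),(394.5,221)],.008);print(P,(P[0]+P[2])/2);seg(P)
print('board');P=onz(t,np.array([(385,238),(478,236),(485,342),(387,347)])/1.5,.012);print(P,P.mean(0));seg(P)
P=onz(s,np.array([(337,308),(408,257),(495,301),(434,356)])/1.5,.012);print(P,P.mean(0));seg(P)
```

```text
press base top
[[0.688  0.1782 0.014 ]
 [0.4364 0.2101 0.014 ]
 [0.4522 0.3354 0.014 ]]
   len 0.2536 ang 172.77
   len 0.1262 ang 82.80
   len 0.2834 ang -33.69
center [0.5701 0.2568 0.014 ]
side [[0.7051 0.3046 0.014 ]
 [0.4533 0.3375 0.014 ]
 [0.4177 0.2028 0.014 ]]
   len 0.2539 ang 172.55
   len 0.1394 ang -104.79
   len 0.3048 ang 19.51
c [0.5614 0.2537 0.014 ]
handle
[[0.5784 0.2244 0.113 ]
 [0.5722 0.1637 0.113 ]
 [0.5476 0.1657 0.113 ]
 [0.5538 0.2284 0.113 ]] [0.563  0.1956 0.113 ]
   len 0.0610 ang -95.89
   len 0.0246 ang 175.37
   len 0.0630 ang 84.35
   len 0.0250 ang -9.37
lever
[[0.6753 0.2618 0.126 ]
 [0.4797 0.2861 0.126 ]
 [0.4739 0.2553 0.126 ]
 [0.672  0.2302 0.126 ]] [0.5752 0.2584 0.126 ]
   len 0.1971 ang 172.92
   len 0.0314 ang -100.60
   len 0.1997 ang -7.22
   len 0.0318 ang 84.16
roof
[[ 0.5367 -0.2712  0.114 ]
 [ 0.5297 -0.3503  0.114 ]
 [ 0.4772 -0.344   0.114 ]
 [ 0.4851 -0.2649  0.114 ]] [ 0.5072 -0.3076  0.114 ]
   len 0.0795 ang -95.09
   len 0.0528 ang 173.11
   len 0.0795 ang 84.27
   len 0.0520 ang -6.91
side [[ 0.5329 -0.2662  0.114 ]
 [ 0.5281 
[... 299 characters left out ...]
    ]
 [ 0.4858 -0.2659  0.11    0.0004]]
foot
[[ 0.5548 -0.2614  0.008 ]
 [ 0.4651 -0.2518  0.008 ]
 [ 0.4556 -0.3544  0.008 ]] [ 0.5052 -0.3079  0.008 ]
   len 0.0902 ang 173.89
   len 0.1031 ang -95.28
   len 0.1360 ang 43.18
board
[[ 0.6515  0.0604  0.012 ]
 [ 0.6541 -0.1322  0.012 ]
 [ 0.435  -0.1399  0.012 ]
 [ 0.4257  0.0571  0.012 ]] [ 0.5416 -0.0386  0.012 ]
   len 0.1926 ang -89.24
   len 0.2192 ang -178.00
   len 0.1972 ang 92.69
   len 0.2258 ang 0.82
[[ 0.6353  0.0657  0.012 ]
 [ 0.6342 -0.1311  0.012 ]
 [ 0.4341 -0.1355  0.012 ]
 [ 0.4323  0.0458  0.012 ]] [ 0.534  -0.0388  0.012 ]
   len 0.1968 ang -90.32
   len 0.2001 ang -178.74
   len 0.1813 ang 90.57
   len 0.2039 ang 5.61
```

```bash
cat >> h.py <<'E'
def go(g,yaw,tip=.155):
    """g: grasp point target world, yaw deg of jaw axis(tool y)."""
    p,R,s=T(); tgt=np.array(g)+[0,0,tip]
    d=R.T@(tgt-p)*1000
    cur=np.degrees(np.arctan2(R[1,1],R[0,1])); dy=(yaw-cur+90)%180-90
    print('t',round(s['time_s'],2),'grasp',(p+R@[.155,0,0]).round(4),'jaw',round(cur,2),'travel',d.round(1),'turn',round(-np.radians(dy),4),'w',round(s['grip_width'],4),'F',np.round(s['wrist_force'],2),'j',s['joint_positions'].round(2))
E
python3 - <<'E'
from h import *
go((.562,.195,.24),-7.2)
E
```

```text
t 0.1 grasp [ 0.2222 -0.5834  0.2485] jaw -69.16 travel [   9.9 -606.9 -594.5] turn -1.0813 w 0.0854 F [-0.03 -0.21  0.44] j [-1.32  0.22  1.61 -0.    1.31 -0.11]
```

```bash
python3 -m handwheel '[{"travel":[0,-20,-20],"turn":-0.08,"fingers":60},{"travel":[0,-50,-50],"turn":-0.2,"fingers":60},{"travel":[0,-78,-76],"turn":-0.3,"fingers":60},{"travel":[0,-106,-104],"turn":-0.4,"fingers":60},{"travel":[0,-134,-131],"turn":-0.5,"fingers":60},{"travel":[0,-162,-158],"turn":-0.6,"fingers":60},{"travel":[0,-190,-186],"turn":-0.7,"fingers":60},{"travel":[0,-218,-213],"turn":-0.8,"fingers":60},{"travel":[0,-246,-240],"turn":-0.9,"fingers":60},{"travel":[0,-274,-268],"turn":-1.0,"fingers":60},{"travel":[0,-302,-295],"turn":-1.08,"fingers":60},{"travel":[0,-320,-313],"turn":-1.08,"fingers":60}]' 40
python3 - <<'E'
from h import *
go((.562,.195,.24),-7.2)
E
```

```text
time_s: 1.1
eef_pos: [0.4013, -0.1707, 0.4042]
eef_rot: [1.3, 1.15, -1.298]
wrist_force: [-0.2, 0.0, -1.1]
grip_width: 0.0599
t 1.1 grasp [ 0.4013 -0.1704  0.2492] jaw -7.02 travel [   9.8  114.8 -382.5] turn 0.0031 w 0.0599 F [-0.22  0.   -1.15] j [-0.56 -0.2   2.04  0.    1.31 -0.44]
```

```bash
python3 -m handwheel '[{"travel":[0,8,-25],"turn":0,"fingers":60},{"travel":[0,20,-65],"turn":0,"fingers":60},{"travel":[0,31,-104],"turn":0,"fingers":60},{"travel":[0,43,-143],"turn":0,"fingers":60},{"travel":[0,55,-182],"turn":0,"fingers":60},{"travel":[0,67,-222],"turn":0,"fingers":60},{"travel":[0,78,-261],"turn":0,"fingers":60},{"travel":[0,90,-300],"turn":0,"fingers":60},{"travel":[0,101,-338],"turn":0,"fingers":60},{"travel":[3,110,-366],"turn":0.003,"fingers":60},{"travel":[8,115,-382],"turn":0.003,"fingers":60},{"travel":[10,115,-382],"turn":0.003,"fingers":60}]'
python3 - <<'E'
from h import *
go((.562,.195,.1),-7.2)
for n in('top','side'):
    C=cam(n);store(C,n+'1')
save('a1',load('top1')[0],5,(160,120,260,230));save('a2',load('side1')[0],4,(120,100,300,250))
E
```

```text
time_s: 2.1
eef_pos: [0.5639, 0.1937, 0.3935]
eef_rot: [1.302, 1.148, -1.302]
wrist_force: [0.5, 0.5, -0.4]
grip_width: 0.0603
t 2.1 grasp [0.5638 0.1939 0.2385] jaw -7.23 travel [138.5  -1.9  -0.9] turn -0.0006 w 0.0603 F [ 0.5   0.46 -0.37] j [0.21 0.17 1.69 0.   1.28 0.34]
```

View pics/a1.png

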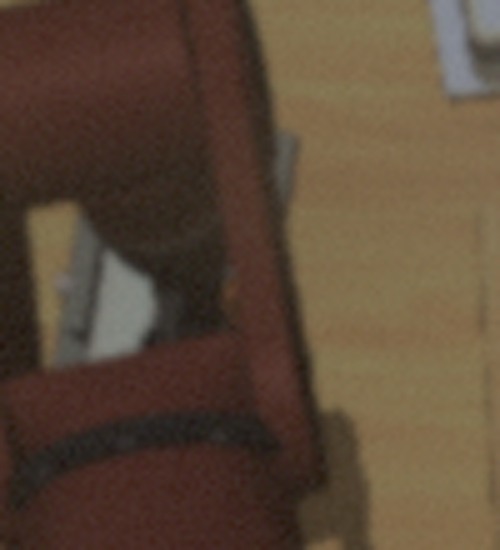

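View pics/a2.png

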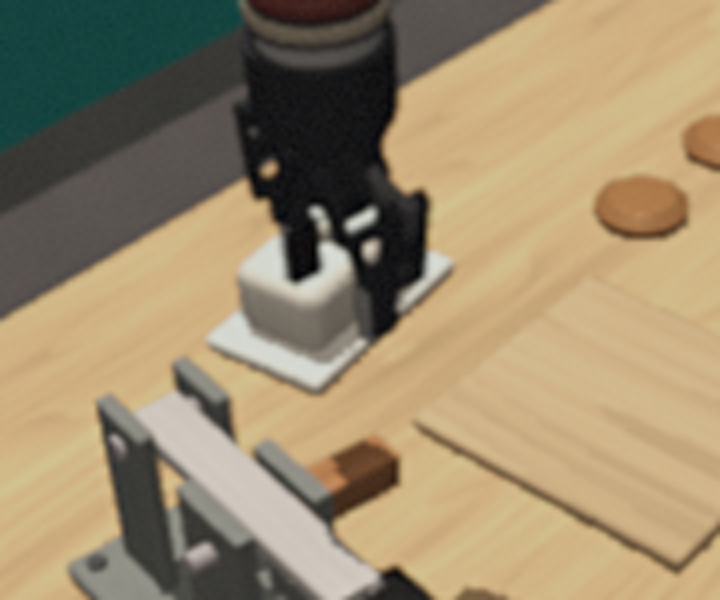

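The side view shows the open gripper above the handle, with its shadow on the handle and the jaws straddling it. I'm descending and closing.

```bash
python3 -m handwheel '[{"travel":[15,-2,-1],"turn":0,"fingers":60},{"travel":[40,-2,-1],"turn":0,"fingers":60},{"travel":[70,-2,-1],"turn":0,"fingers":60},{"travel":[95,-2,-1],"turn":0,"fingers":60},{"travel":[115,-2,-1],"turn":0,"fingers":60},{"travel":[128,-2,-1],"turn":0,"fingers":60},{"travel":[136,-2,-1],"turn":0,"fingers":60},{"travel":[138,-2,-1],"turn":0,"fingers":60},{"travel":[138,-2,-1],"turn":0,"fingers":40}]'; python3 -m handwheel '[{"travel":[0,0,0],"turn":0,"fingers":30},{"travel":[0,0,0],"turn":0,"fingers":28},{"travel":[0,0,0],"turn":0,"fingers":26},{"travel":[0,0,0],"turn":0,"fingers":24},{"travel":[0,0,0],"turn":0,"fingers":20},{"travel":[0,0,0],"turn":0,"fingers":15}]' 40;  python3 - <<'E'
from h import *
go((.562,.195,.1),-7.2)
E
```

```text
time_s: 2.95
eef_pos: [0.5618, 0.1915, 0.257]
eef_rot: [1.305, 1.144, -1.305]
wrist_force: [0.0, 0.4, 0.4]
grip_width: 0.0494
time_s: 3.45
eef_pos: [0.5626, 0.1921, 0.2584]
eef_rot: [1.306, 1.143, -1.301]
wrist_force: [-0.5, -1.1, 6.1]
grip_width: 0.0251
t 3.45 grasp [0.5631 0.1921 0.1034] jaw -7.45 travel [ 3.4 -1.  -2.8] turn -0.0043 w 0.0251 F [-0.52 -1.1   6.08] j [ 0.21  0.32  1.79 -0.    1.03  0.34]
```

```bash
python3 -m handwheel '[{"travel":[-2,0,0],"turn":0,"fingers":15},{"travel":[-2,0,5],"turn":0,"fingers":15},{"travel":[-2,0,10],"turn":0,"fingers":15},{"travel":[-2,0,18],"turn":0,"fingers":15},{"travel":[-2,0,26],"turn":0,"fingers":15},{"travel":[-2,0,34],"turn":0,"fingers":15}]' 60;  python3 - <<'E'
from h import *
go((.562,.195,.1),-7.2)
E
```

```text
time_s: 3.95
eef_pos: [0.5573, 0.1582, 0.2582]
eef_rot: [1.306, 1.145, -1.303]
wrist_force: [3.5, 1.4, -1.6]
grip_width: 0.025
t 3.95 grasp [0.5574 0.1584 0.1032] jaw -7.46 travel [  3.3  -0.1 -37.1] turn -0.0046 w 0.025 F [ 3.54  1.45 -1.6 ] j [0.16 0.29 1.83 0.   1.03 0.28]
```

```bash
python3 -m handwheel '[{"travel":[0,0,10],"turn":0,"fingers":15},{"travel":[0,0,22],"turn":0,"fingers":15},{"travel":[0,0,34],"turn":0,"fingers":15},{"travel":[0,0,46],"turn":0,"fingers":15},{"travel":[0,0,58],"turn":0,"fingers":15},{"travel":[0,0,70],"turn":0,"fingers":15},{"travel":[0,0,82],"turn":0,"fingers":15},{"travel":[0,0,88],"turn":0,"fingers":15},{"travel":[0,0,88],"turn":0,"fingers":15}]' 60;  python3 - <<'E'
from h import *
go((.55,.02,.1),-7.2)
for n in('top','side'):
    C=cam(n);store(C,n+'2')
save('b1',load('top2')[0],5,(160,120,300,230));save('b2',load('side2')[0],4,(120,100,320,250))
E
```

```text
time_s: 4.7
eef_pos: [0.5454, 0.0694, 0.2585]
eef_rot: [1.305, 1.145, -1.307]
wrist_force: [-0.2, -0.1, -1.2]
grip_width: 0.025
t 4.7 grasp [0.5452 0.0693 0.1035] jaw -7.54 travel [ 3.5 11.1 48.3] turn -0.006 w 0.025 F [-0.21 -0.13 -1.18] j [-0.    0.23  1.9  -0.    1.01  0.13]
```

View pics/b2.png

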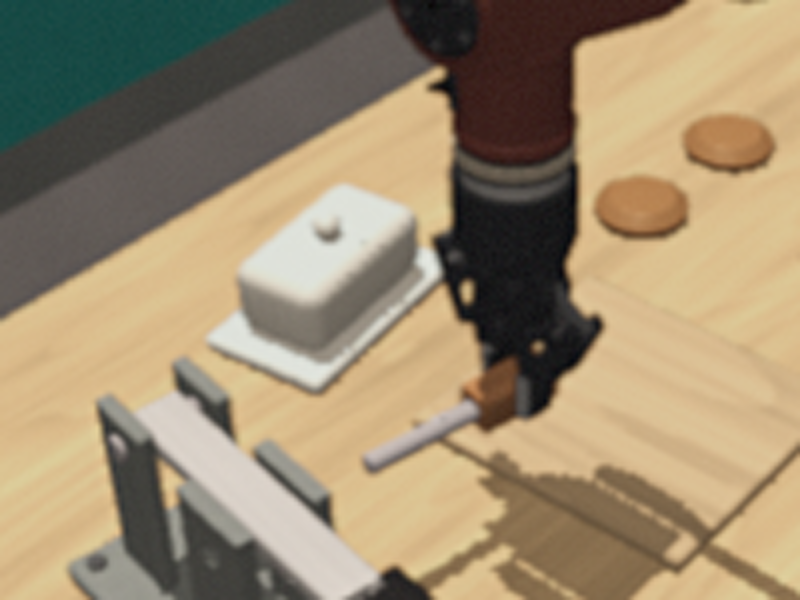

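View pics/b1.png

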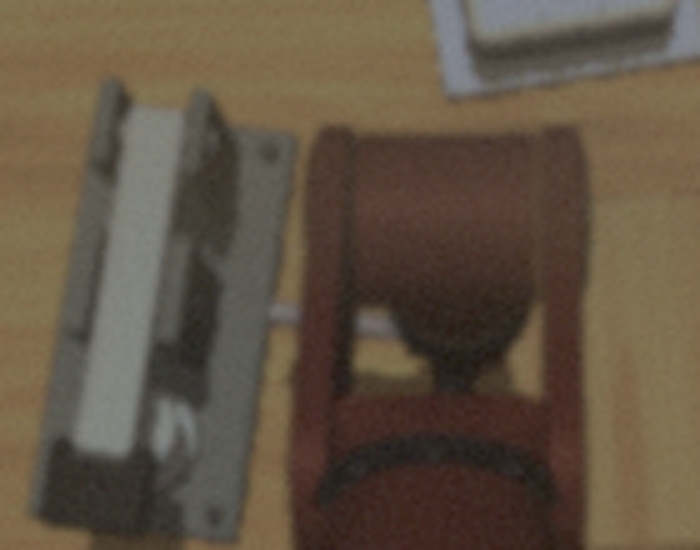

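The pin is clear of the press. The tip is at side (212.5,215.5) and top (214,182.6). I'll triangulate its height and tilt.

Run:
```python
from h import *
np.set_printoptions(precision=4,suppress=True)
t=load('top2');s=load('side2')
P=tri(t,[(214.2,182.6)],s,[(212.5,215.3)]);print(P)
p,R,_=T();g=p+R@[.155,0,0]
print('tip rel in tool', R.T@(P[0,:3]-g))
# side ray intersect with vertical plane through grasp axis (x-dir tool z line)
for px in [(212.5,215.3),(239.5,203)]:
    o,d=ray(s,[px]);n=R[:,1];k=(g-o)@n/(d[0]@n);q=o+k*d[0];print(q,R.T@(q-g))
```

```text
[[0.5593 0.1807 0.1037 0.0001]]
tip rel in tool [ 0.0001 -0.0009 -0.1108]
[0.5601 0.1801 0.1028] [ 0.001   0.     -0.1103]
[0.5494 0.0988 0.093 ] [ 0.0107  0.     -0.0283]
```

Run:
```python
from h import *
s=load('side2')
p,R,_=T();g=p+R@[.155,0,0]
C=list(s)
for dz in(-.006,-.003,0,.003):
    q=[(proj(s,g+R@[-dz,0,-a])[0]-[120,100])*4 for a in(.111,.0305,-.03)]
    print(dz,np.round(q,1))
im=s[0][175:230,190:260]
save('c1',im,10)
```

```text
-0.006 [[369.5 468. ]
 [475.1 407.7]
 [549.8 365.1]]
-0.003 [[369.2 464.3]
 [475.  404. ]
 [549.9 361.4]]
0 [[368.9 460.5]
 [474.9 400.3]
 [549.9 357.7]]
0.003 [[368.6 456.8]
 [474.8 396.5]
 [549.9 354. ]]
```

View pics/c1.png

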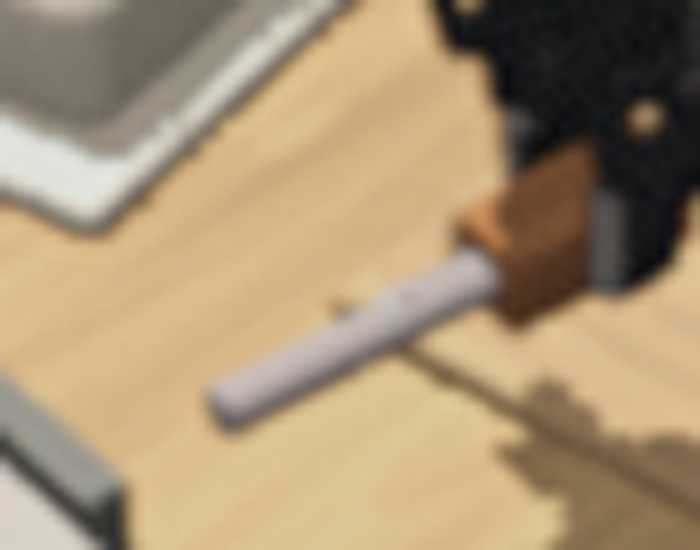

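The pin is about 4–5° tip-up, with the handle a little below the grasp point. I'm moving it over the board's left edge with the handle on the board and the shank overhanging.

```bash
python3 -m handwheel '[{"travel":[0,2,8],"turn":0,"fingers":15},{"travel":[4,5,22],"turn":-0.003,"fingers":15},{"travel":[12,8,36],"turn":-0.006,"fingers":15},{"travel":[24,10,44],"turn":-0.006,"fingers":15},{"travel":[36,10,46],"turn":-0.006,"fingers":15},{"travel":[46,10,46],"turn":-0.006,"fingers":15},{"travel":[54,10,46],"turn":-0.006,"fingers":15},{"travel":[58,10,46],"turn":-0.006,"fingers":15},{"travel":[58,10,46],"turn":-0.006,"fingers":15}]' 60;  python3 - <<'E'
from h import *
go((.55,.022,.04),-7.2)
for n in('side',):
    C=cam(n);store(C,n+'3')
save('d2',load('side3')[0],8,(195,150,295,225))
E
```

```text
time_s: 5.55
eef_pos: [0.5489, 0.0247, 0.1989]
eef_rot: [1.298, 1.151, -1.302]
wrist_force: [-0.4, 0.7, -2.5]
grip_width: 0.0248
t 5.55 grasp [0.5484 0.0248 0.0439] jaw -7.06 travel [3.9 1.4 2.5] turn 0.0024 w 0.0248 F [-0.38  0.7  -2.49] j [-0.08  0.33  1.91  0.    0.9   0.04]
```

View pics/d2.png

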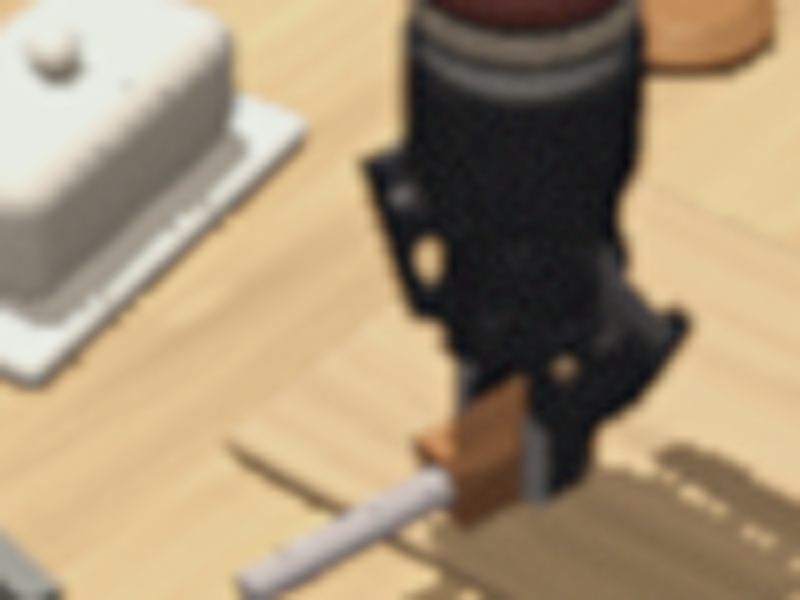

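```bash
python3 -m handwheel '[{"travel":[2,1,2],"turn":0,"fingers":15},{"travel":[4,1,2],"turn":0,"fingers":15},{"travel":[6,1,2],"turn":0,"fingers":15},{"travel":[6,1,2],"turn":0,"fingers":15}]' 40;  python3 - <<'E'
from h import *
go((.55,.022,.04),-7.2)
E
python3 -m handwheel '[{"travel":[1.5,0,0],"turn":0,"fingers":15},{"travel":[3,0,0],"turn":0,"fingers":15},{"travel":[3,0,0],"turn":0,"fingers":15}]';python3 -m handwheel '[{"travel":[1,0,0],"turn":0,"fingers":15},{"travel":[2,0,0],"turn":0,"fingers":15},{"travel":[2,0,0],"turn":0,"fingers":15}]'
```

```text
time_s: 5.93
eef_pos: [0.5506, 0.022, 0.1947]
eef_rot: [1.3, 1.148, -1.3]
wrist_force: [-0.3, 0.0, -2.4]
grip_width: 0.0247
t 5.93 grasp [0.5506 0.022  0.0397] jaw -7.11 travel [-0.3 -0.6  0. ] turn 0.0016 w 0.0247 F [-0.31  0.02 -2.39] j [-0.09  0.34  1.91  0.    0.89  0.04]
time_s: 6.18
eef_pos: [0.5504, 0.0219, 0.1915]
eef_rot: [1.3, 1.148, -1.3]
wrist_force: [0.5, 0.7, -2.3]
grip_width: 0.0252
time_s: 6.43
eef_pos: [0.5504, 0.022, 0.1895]
eef_rot: [1.3, 1.148, -1.3]
wrist_force: [-0.0, -0.3, -1.5]
grip_width: 0.0246
```

```bash
python3 -m handwheel '[{"travel":[1,0,0],"turn":0,"fingers":15},{"travel":[1.5,0,0],"turn":0,"fingers":15},{"travel":[1.5,0,0],"turn":0,"fingers":15}]';python3 -m handwheel '[{"travel":[1,0,0],"turn":0,"fingers":15},{"travel":[1.5,0,0],"turn":0,"fingers":15},{"travel":[1.5,0,0],"turn":0,"fingers":15}]';  python3 - <<'E'
from h import *
go((.55,.022,.04),-7.2)
for n in('side',):
    C=cam(n);store(C,n+'3')
save('d3',load('side3')[0],8,(195,150,295,225))
E
```

```text
time_s: 6.68
eef_pos: [0.5505, 0.022, 0.1881]
eef_rot: [1.3, 1.148, -1.3]
wrist_force: [-0.6, 0.8, -1.8]
grip_width: 0.0249
time_s: 6.93
eef_pos: [0.5507, 0.022, 0.1871]
eef_rot: [1.3, 1.148, -1.3]
wrist_force: [-0.9, 0.3, 1.0]
grip_width: 0.025
t 6.93 grasp [0.5507 0.022  0.0321] jaw -7.1 travel [-7.9 -0.7  0.1] turn 0.0017 w 0.025 F [-0.86  0.33  1.04] j [-0.09  0.35  1.91 -0.    0.88  0.04]
```

View pics/d3.png

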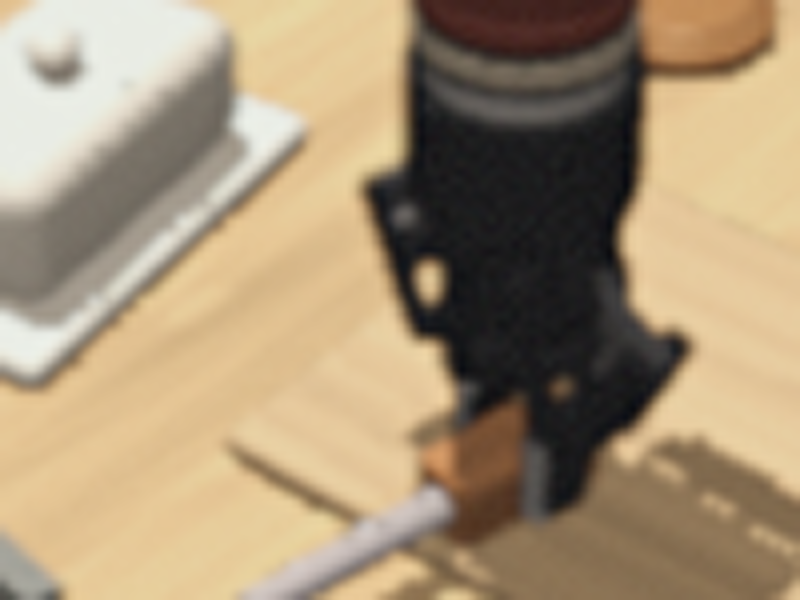

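```bash
python3 -m handwheel '[{"travel":[1,0,0],"turn":0,"fingers":15},{"travel":[1.5,0,0],"turn":0,"fingers":15},{"travel":[1.5,0,0],"turn":0,"fingers":15}]' 20; python3 -m handwheel '[{"travel":[0,0,0],"turn":0,"fingers":26},{"travel":[0,0,0],"turn":0,"fingers":28},{"travel":[-1,0,0],"turn":0,"fingers":31},{"travel":[-2,0,0],"turn":0,"fingers":35},{"travel":[-2,0,0],"turn":0,"fingers":42},{"travel":[-2,0,0],"turn":0,"fingers":50},{"travel":[-2,0,0],"turn":0,"fingers":50}]'
python3 - <<'E'
from h import *
go((.55,.022,.1),-7.2)
for n in('side',):
    C=cam(n);store(C,n+'3')
save('d4',load('side3')[0],8,(195,150,295,225))
E
```

```text
time_s: 7.23
eef_pos: [0.5509, 0.022, 0.187]
eef_rot: [1.3, 1.148, -1.3]
wrist_force: [-5.1, 0.7, 10.3]
grip_width: 0.0249
time_s: 7.82
eef_pos: [0.5506, 0.0219, 0.1871]
eef_rot: [1.3, 1.148, -1.3]
wrist_force: [0.2, -0.3, -0.1]
grip_width: 0.0502
t 7.82 grasp [0.5506 0.0219 0.0321] jaw -7.1 travel [-67.9  -0.6   0. ] turn 0.0017 w 0.0502 F [ 0.2  -0.26 -0.1 ] j [-0.09  0.35  1.91  0.    0.88  0.04]
```

View pics/d4.png

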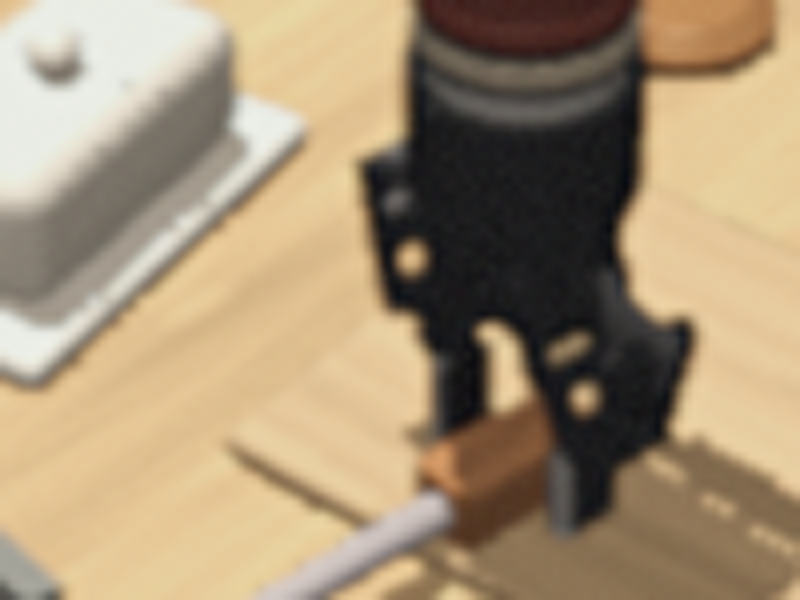

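```bash
python3 -m handwheel '[{"travel":[-8,0,0],"turn":0,"fingers":50},{"travel":[-28,0,0],"turn":0,"fingers":50},{"travel":[-55,0,0],"turn":0,"fingers":50},{"travel":[-75,0,0],"turn":0,"fingers":50},{"travel":[-90,20,25],"turn":0,"fingers":50},{"travel":[-100,40,55],"turn":0,"fingers":50},{"travel":[-110,55,85],"turn":0,"fingers":50},{"travel":[-110,65,110],"turn":0,"fingers":50},{"travel":[-110,70,130],"turn":0,"fingers":50},{"travel":[-110,70,140],"turn":0,"fingers":50}]'
python3 - <<'E'
from h import *
for n in('side','top'):
    C=cam(n);store(C,n+'4')
save('e1',load('side4')[0],6,(180,150,300,240))
save('e2',np.clip(load('top4')[0]*1.6,0,255).astype(np.uint8),6,(210,140,330,240))
E
```

```text
time_s: 8.7
eef_pos: [0.6035, -0.1283, 0.2985]
eef_rot: [1.302, 1.144, -1.3]
wrist_force: [-0.5, -0.9, 0.5]
grip_width: 0.0498
```

View pics/e1.png

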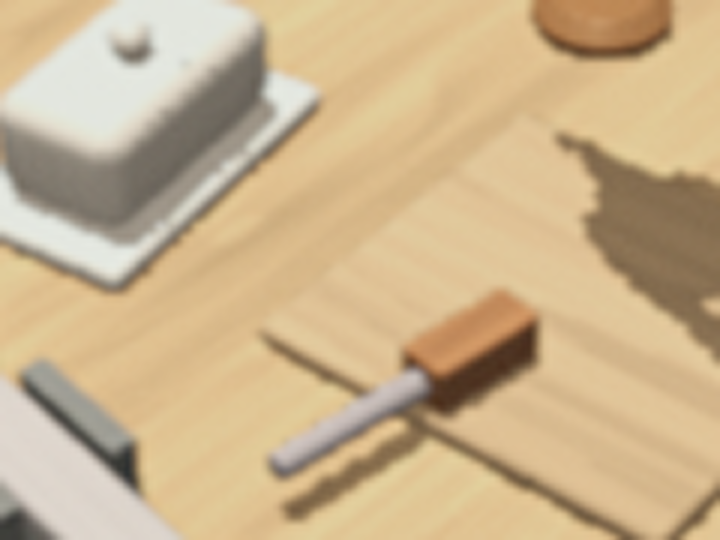

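View pics/e2.png

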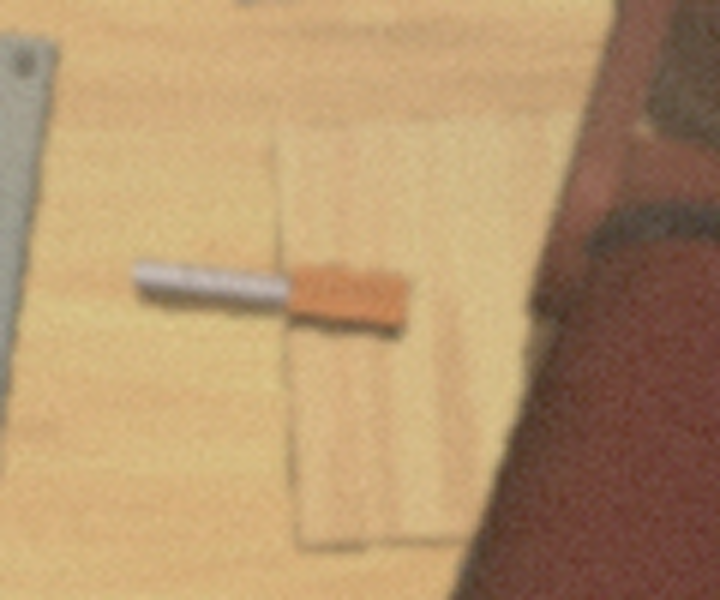

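The pin lies level on the board, with its handle on the board and its shank overhanging the left edge. The tip is at top (232.7,186.3) and the shoulder at (258.2,188.3).

Run:
```python
from h import *
np.set_printoptions(precision=4,suppress=True)
t=load('top4');s=load('side4')
print(tri(t,[(232.7,186.3),(258.2,188.3)],s,[(227.2,227.2),(250.8,213.7)]))
P=onz(t,[(232.7,186.3),(258.2,188.3)],.025);print(P);d=P[0]-P[1];print(np.linalg.norm(d),np.degrees(np.arctan2(d[1],d[0])))
Q=onz(s,[(227.2,227.2),(250.8,213.7)],.025);print(Q);d=Q[0]-Q[1];print(np.linalg.norm(d),np.degrees(np.arctan2(d[1],d[0])))
```

```text
[[0.5614 0.1332 0.0285 0.0005]
 [0.5542 0.0549 0.0243 0.0034]]
[[0.5622 0.1336 0.025 ]
 [0.5555 0.0558 0.025 ]]
0.07811622663461491 85.06129059855611
[[0.5637 0.1306 0.025 ]
 [0.552  0.0547 0.025 ]]
0.0767622007310765 81.29894269280946
```

Run:
```python
from h import *
go((.559,.092,.1),-6.5)
```

```text
t 8.8 grasp [ 0.6023 -0.127   0.1424] jaw -7.25 travel [  42.4  -70.7 -211.8] turn -0.0131 w 0.05 F [ 0.47  0.24 -0.59] j [-0.32  0.31  1.72  0.    1.12 -0.2 ]
```

```bash
python3 -m handwheel '[{"travel":[0,-9,-25],"turn":-0.005,"fingers":45},{"travel":[2,-21,-62],"turn":-0.013,"fingers":45},{"travel":[5,-34,-100],"turn":-0.013,"fingers":45},{"travel":[10,-47,-138],"turn":-0.013,"fingers":45},{"travel":[18,-59,-174],"turn":-0.013,"fingers":45},{"travel":[28,-68,-202],"turn":-0.013,"fingers":45},{"travel":[38,-70.7,-212],"turn":-0.013,"fingers":45},{"travel":[42,-70.7,-212],"turn":-0.013,"fingers":45},{"travel":[42,-70.7,-212],"turn":-0.013,"fingers":45}]'
python3 - <<'E'
from h import *
go((.559,.092,.028),-6.5)
C=cam('side');store(C,'side5')
save('f1',C[0],6,(180,130,300,240))
E
```

```text
time_s: 9.55
eef_pos: [0.5575, 0.0943, 0.2536]
eef_rot: [1.286, 1.158, -1.292]
wrist_force: [-0.6, 0.3, -0.1]
grip_width: 0.0447
t 9.55 grasp [0.557  0.0942 0.0986] jaw -6.22 travel [70.6  2.   2. ] turn 0.0049 w 0.0447 F [-0.63  0.29 -0.06] j [ 0.04  0.27  1.86 -0.    1.02  0.15]
```

View pics/f1.png

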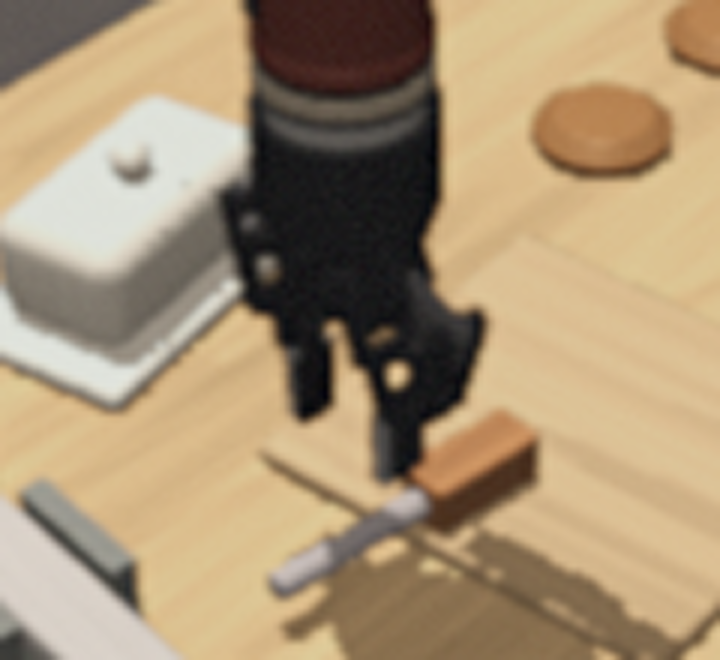

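```bash
python3 -m handwheel '[{"travel":[10,1,1],"turn":0,"fingers":45},{"travel":[25,1,1],"turn":0,"fingers":45},{"travel":[42,1,1],"turn":0,"fingers":45},{"travel":[56,1,1],"turn":0,"fingers":45},{"travel":[64,1,1],"turn":0,"fingers":45},{"travel":[69,1,1],"turn":0,"fingers":45},{"travel":[70,1,1],"turn":0,"fingers":45},{"travel":[70,1,1],"turn":0,"fingers":30}]'
python3 - <<'E'
from h import *
go((.559,.092,.028),-6.5)
E
python3 -m handwheel '[{"travel":[0,0,0],"turn":0,"fingers":20},{"travel":[0,0,0],"turn":0,"fingers":16},{"travel":[0,0,0],"turn":0,"fingers":14},{"travel":[0,0,0],"turn":0,"fingers":10},{"travel":[0,0,0],"turn":0,"fingers":0},{"travel":[0,0,0],"turn":0,"fingers":0},{"travel":[0,0,0],"turn":0,"fingers":0}]' 100
python3 - <<'E'
from h import *
go((.559,.092,.028),-6.5)
C=cam('side');store(C,'side5')
save('f2',C[0],6,(180,130,300,240))
E
```

```text
time_s: 10.27
eef_pos: [0.56, 0.0918, 0.1853]
eef_rot: [1.291, 1.154, -1.291]
wrist_force: [0.1, 0.0, 0.4]
grip_width: 0.034
t 10.27 grasp [0.5601 0.0918 0.0303] jaw -6.41 travel [ 2.3 -1.1 -0.1] turn 0.0015 w 0.034 F [0.13 0.04 0.4 ] j [ 0.04  0.38  1.87 -0.    0.89  0.15]
time_s: 10.85
eef_pos: [0.56, 0.0926, 0.186]
eef_rot: [1.291, 1.154, -1.289]
wrist_force: [-1.1, 0.9, 5.4]
grip_width: 0.0102
t 10.85 grasp [0.5602 0.0926 0.031 ] jaw -6.35 travel [ 3.  -1.   0.7] turn 0.0025 w 0.0102 F [-1.11  0.88  5.44] j [0.04 0.38 1.87 0.   0.89 0.15]
```

View pics/f2.png

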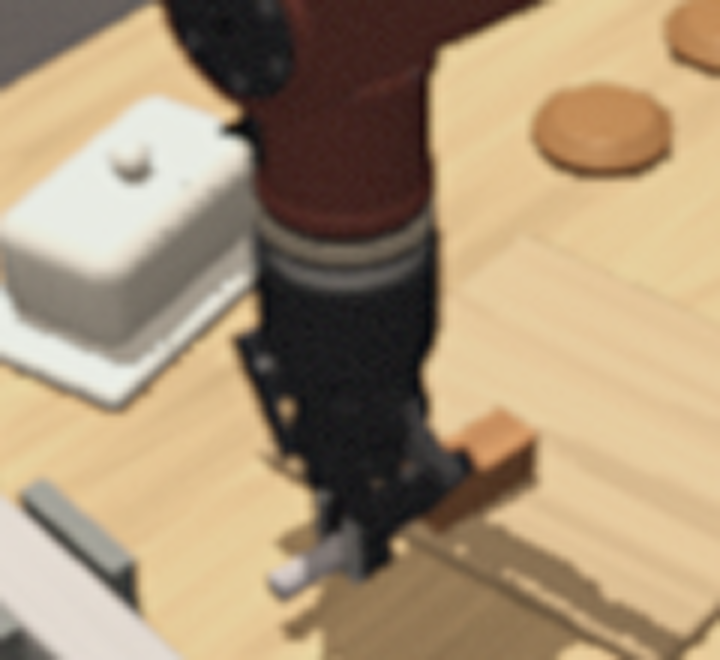

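Finger width is 10.2 mm on the 14 mm shank, and the grip is near the pad tips. I'll reopen, go 5 mm lower and regrip.

```bash
python3 -m handwheel '[{"travel":[0,0,0],"turn":0,"fingers":14},{"travel":[0,0,0],"turn":0,"fingers":18},{"travel":[0,0,0],"turn":0,"fingers":24},{"travel":[0,0,0],"turn":0,"fingers":30},{"travel":[0,0,0],"turn":0,"fingers":30}]' 40
python3 - <<'E'
from h import *
go((.559,.092,.0255),-6.5)
E
python3 -m handwheel '[{"travel":[1,0,0],"turn":0,"fingers":30},{"travel":[2,0,0],"turn":0,"fingers":30},{"travel":[3,0,0],"turn":0,"fingers":30},{"travel":[3,0,0],"turn":0,"fingers":30},{"travel":[3,0,0],"turn":0,"fingers":30}]'
python3 - <<'E'
from h import *
go((.559,.092,.0255),-6.5)
E
```

```text
time_s: 11.32
eef_pos: [0.5594, 0.0923, 0.1847]
eef_rot: [1.29, 1.155, -1.291]
wrist_force: [0.2, -0.1, -0.6]
grip_width: 0.0299
t 11.32 grasp [0.5592 0.0923 0.0297] jaw -6.36 travel [ 4.2 -0.3  0.4] turn 0.0025 w 0.0299 F [ 0.19 -0.07 -0.6 ] j [ 0.04  0.38  1.87 -0.    0.89  0.15]
time_s: 11.73
eef_pos: [0.5595, 0.0924, 0.182]
eef_rot: [1.29, 1.155, -1.291]
wrist_force: [-0.3, -0.7, 0.0]
grip_width: 0.0301
t 11.73 grasp [0.5595 0.0924 0.027 ] jaw -6.36 travel [ 1.5 -0.5  0.4] turn 0.0025 w 0.0301 F [-0.26 -0.7   0.03] j [0.04 0.39 1.87 0.   0.88 0.15]
```

```bash
python3 -m handwheel '[{"travel":[1,0,0],"turn":0,"fingers":24},{"travel":[2,0,0],"turn":0,"fingers":20},{"travel":[2,0,0],"turn":0,"fingers":17},{"travel":[2,0,0],"turn":0,"fingers":15},{"travel":[2,0,0],"turn":0,"fingers":12},{"travel":[2,0,0],"turn":0,"fingers":12},{"travel":[2,0,0],"turn":0,"fingers":12}]' 40
python3 -m handwheel '[{"travel":[0,0,0],"turn":0,"fingers":8},{"travel":[0,0,0],"turn":0,"fingers":5},{"travel":[0,0,0],"turn":0,"fingers":5}]' 100
python3 - <<'E'
from h import *
go((.559,.092,.0255),-6.5)
C=cam('side');store(C,'side5')
save('f3',C[0],6,(180,130,300,240))
E
```

```text
time_s: 12.32
eef_pos: [0.5596, 0.0924, 0.1802]
eef_rot: [1.291, 1.155, -1.291]
wrist_force: [0.0, -0.4, 0.3]
grip_width: 0.013
time_s: 12.57
eef_pos: [0.5597, 0.0924, 0.1803]
eef_rot: [1.291, 1.155, -1.291]
wrist_force: [-0.7, 0.1, 2.1]
grip_width: 0.0113
t 12.57 grasp [0.5596 0.0924 0.0253] jaw -6.36 travel [-0.2 -0.6  0.5] turn 0.0024 w 0.0113 F [-0.73  0.14  2.11] j [0.04 0.39 1.87 0.   0.88 0.15]
```

View pics/f3.png

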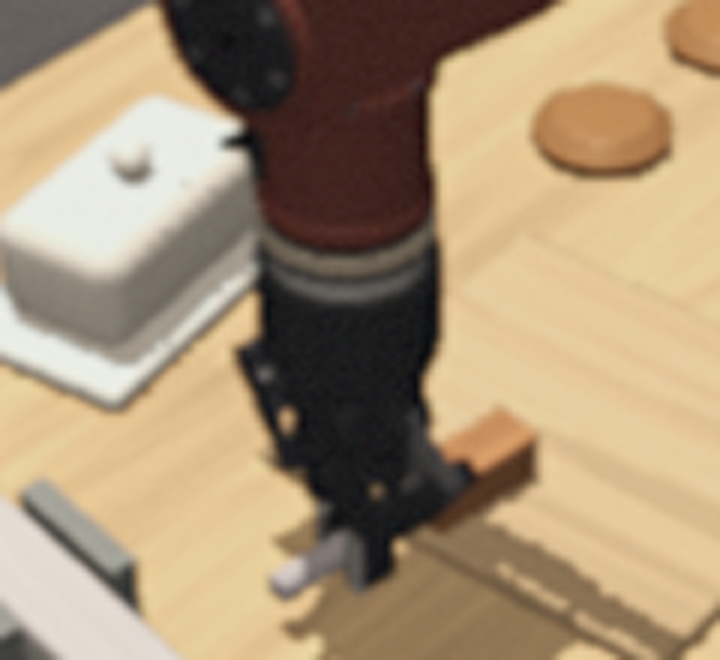

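```bash
python3 -m handwheel '[{"travel":[-3,0,0],"turn":0,"fingers":5},{"travel":[-8,0,0],"turn":0,"fingers":5},{"travel":[-15,0,0],"turn":0,"fingers":5},{"travel":[-25,0,0],"turn":0,"fingers":5},{"travel":[-40,0,0],"turn":0,"fingers":5},{"travel":[-55,0,0],"turn":0,"fingers":5},{"travel":[-68,0,0],"turn":0,"fingers":5},{"travel":[-75,0,0],"turn":0,"fingers":5},{"travel":[-75,0,0],"turn":0,"fingers":5}]' 110
python3 - <<'E'
from h import *
go((.587,-.24,.1),-6)
C=cam('side');store(C,'side6')
C=cam('top');store(C,'top6')
save('g1',load('side6')[0],6,(180,110,300,220))
save('g2',np.clip(load('top6')[0]*1.6,0,255).astype(np.uint8),6,(210,140,330,240))
E
```

```text
time_s: 13.37
eef_pos: [0.5608, 0.0925, 0.2581]
eef_rot: [1.293, 1.151, -1.286]
wrist_force: [0.9, -0.8, -2.0]
grip_width: 0.0107
t 13.37 grasp [0.5616 0.0925 0.1031] jaw -6.35 travel [  3.1  62.8 327.5] turn -0.0062 w 0.0107 F [ 0.88 -0.76 -1.95] j [0.04 0.27 1.85 0.   1.02 0.15]
```

View pics/g1.png

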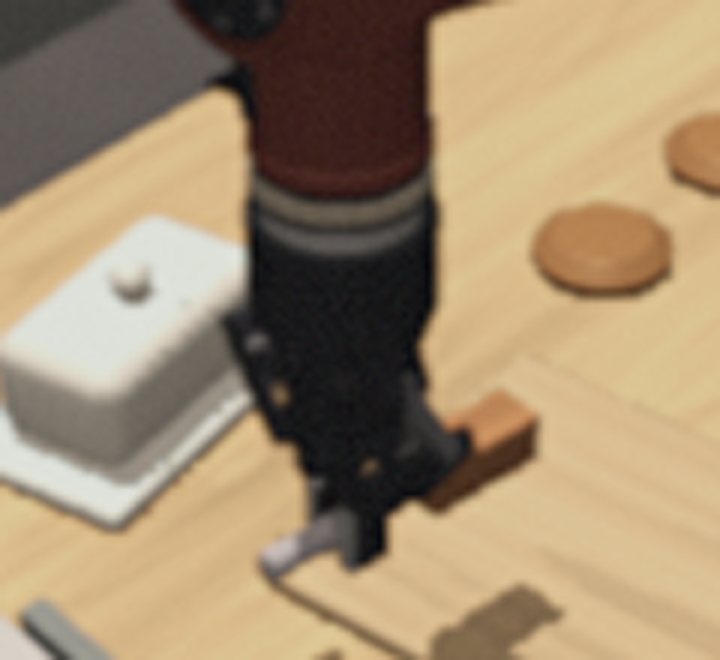

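View pics/g2.png

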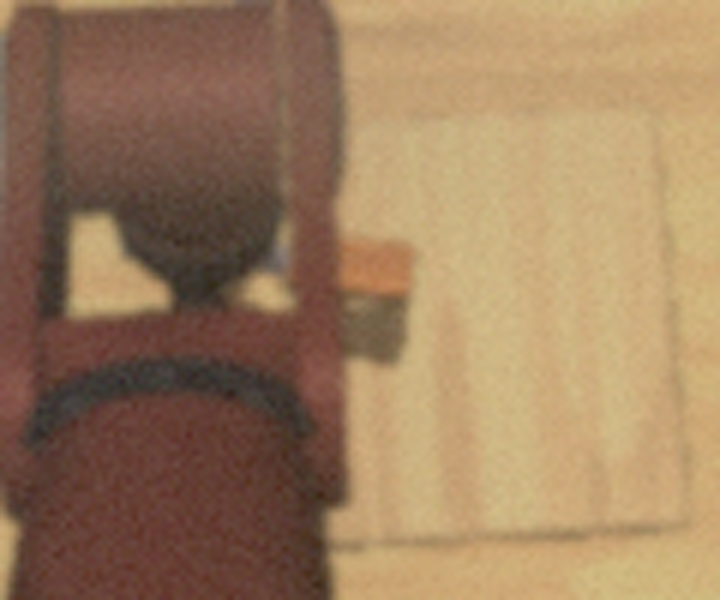

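Run:
```python
from h import *
np.set_printoptions(precision=4,suppress=True)
t=load('top6');s=load('side6')
P=tri(t,[(278.6,180.2),(278.1,189)],s,[(263.3,175.2),(269.8,179.8)]);print(P)
p,R,_=T();g=p+R@[.155,0,0]
print('rel tool',(P[:,:3]-g)@R)
# side only with vertical plane through pin axis: tip centre (274,560)
o,d=ray(s,[(180+274/6,110+558/6)]);n=R[:,1];k=(g-o)@n/(d[0]@n);print('tip',R.T@(o+k*d[0]-g))
```

```text
[[ 0.5626 -0.004   0.1113  0.0021]
 [ 0.5381 -0.0018  0.1104  0.0003]]
rel tool [[-0.0108  0.0135  0.0955]
 [-0.0099 -0.011   0.096 ]]
tip [-0.0058  0.     -0.0393]
```

The grip holds with about 3.5° of handle droop. I'm carrying the pin to the open (+x) side of the large rack.

```bash
python3 - <<'E'
from h import *
go((.587,-.242,.105),-6)
E
python3 -m handwheel '[{"travel":[0,2,10],"turn":0,"fingers":5},{"travel":[0,6,30],"turn":-0.003,"fingers":5},{"travel":[0,11,58],"turn":-0.006,"fingers":5},{"travel":[0,17,90],"turn":-0.006,"fingers":5},{"travel":[0,23,122],"turn":-0.006,"fingers":5},{"travel":[0,29,154],"turn":-0.006,"fingers":5},{"travel":[0,35,186],"turn":-0.006,"fingers":5},{"travel":[0,41,218],"turn":-0.006,"fingers":5},{"travel":[0,47,250],"turn":-0.006,"fingers":5},{"travel":[0,53,280],"turn":-0.006,"fingers":5},{"travel":[0,58,302],"turn":-0.006,"fingers":5},{"travel":[0,61,318],"turn":-0.006,"fingers":5}]' 110
python3 - <<'E'
from h import *
go((.587,-.242,.105),-6)
E
```

```text
t 13.47 grasp [0.5597 0.0924 0.1005] jaw -6.36 travel [ -4.5  64.3 329.3] turn -0.0063 w 0.0107 F [ 0.07  0.62 -2.81] j [0.04 0.27 1.86 0.   1.02 0.15]
time_s: 14.47
eef_pos: [0.5842, -0.2334, 0.2538]
eef_rot: [1.287, 1.158, -1.289]
wrist_force: [-0.0, 0.0, -2.1]
grip_width: 0.0107
t 14.47 grasp [ 0.584  -0.2334  0.0988] jaw -6.13 travel [-6.2  3.6  8.2] turn -0.0024 w 0.0107 F [-0.02  0.03 -2.14] j [-0.49  0.39  1.7  -0.    1.05 -0.38]
```

```bash
python3 -m handwheel '[{"travel":[0,2,5],"turn":0,"fingers":5},{"travel":[0,4,8],"turn":-0.002,"fingers":5},{"travel":[0,4,8],"turn":-0.002,"fingers":5},{"travel":[0,4,8],"turn":-0.002,"fingers":5}]' 110
python3 - <<'E'
from h import *
go((.587,-.242,.0865),-6)
C=cam('side');store(C,'side7')
C=cam('top');store(C,'top7')
save('h1',load('side7')[0],6,(280,90,400,190))
save('h2',np.clip(load('top7')[0]*1.6,0,255).astype(np.uint8),6,(320,130,440,230))
E
```

```text
time_s: 14.8
eef_pos: [0.5881, -0.2376, 0.2547]
eef_rot: [1.284, 1.161, -1.284]
wrist_force: [0.6, -0.0, -2.3]
grip_width: 0.0104
t 14.8 grasp [ 0.5879 -0.2374  0.0997] jaw -5.84 travel [13.2 -0.6  4.5] turn 0.0027 w 0.0104 F [ 0.57 -0.04 -2.32] j [-0.49  0.4   1.69  0.    1.06 -0.39]
```

View pics/h1.png

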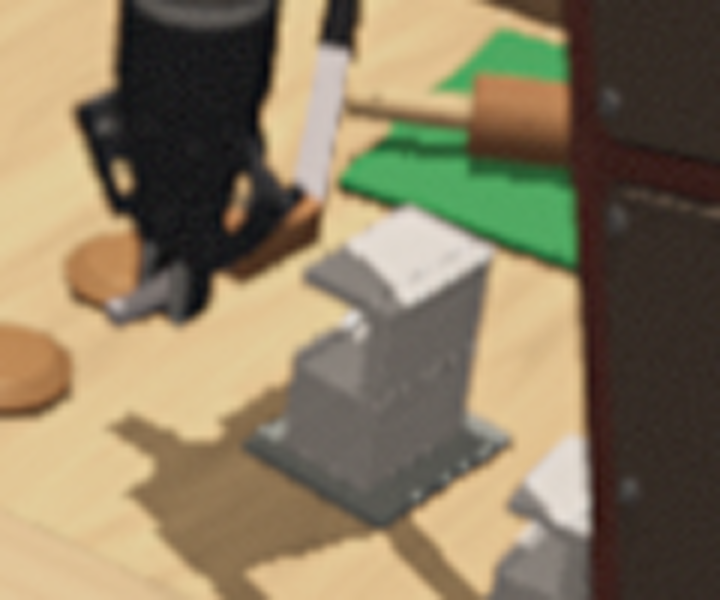

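View pics/h2.png

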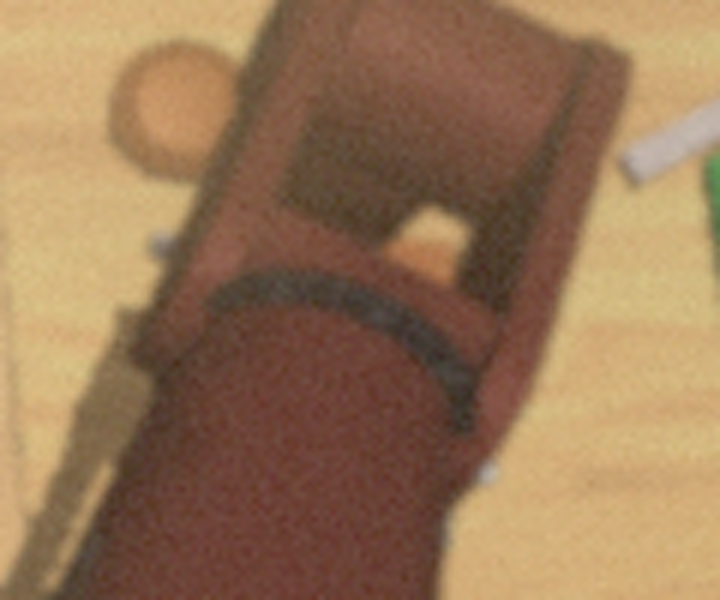

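```bash
python3 -m handwheel '[{"travel":[4,0,2],"turn":0.0,"fingers":5},{"travel":[9,0,4],"turn":0.0,"fingers":5},{"travel":[12,0,4.5],"turn":0.0,"fingers":5},{"travel":[13,0,4.5],"turn":0.0,"fingers":5},{"travel":[13,0,4.5],"turn":0.0,"fingers":5}]' 110
python3 - <<'E'
from h import *
C=cam('side');store(C,'side7')
save('h3',C[0],8,(285,95,375,165))
go((.517,-.2345,.0865),-6)
p,R,_=T();g=p+R@[.155,0,0]
q=proj(C,[g+R@[-.0099,-.011,.096],g+R@[-.0108,.0135,.0955],g+R@[-.0058,0,-.0393]]);print((q-[285,95])*8)
# rack corners projections
o=np.array([.510,-.302,0]);a=np.radians(-6);Rr=np.array([[np.cos(a),-np.sin(a),0],[np.sin(a),np.cos(a),0],[0,0,1]])
q=proj(C,[o+Rr@v for v in np.array([[.024,.034,.114],[-.03,.034,.114],[.024,.034,.066],[.024,.034,.104],[-.018,.034,.06]])]);print((q-[285,95])*8)
E
```

```text
time_s: 15.32
eef_pos: [0.5874, -0.243, 0.2413]
eef_rot: [1.285, 1.16, -1.285]
wrist_force: [-1.4, -0.4, -2.3]
grip_width: 0.0108
t 15.37 grasp [ 0.5874 -0.2431  0.0867] jaw -5.91 travel [  0.2 -71.   -1.4] turn 0.0016 w 0.0108 F [ 0.14  0.54 -2.02] j [-0.5   0.42  1.69  0.    1.04 -0.4 ]
[[394.03841075 249.89701534]
 [343.15281955 222.17952025]
 [125.05809511 386.25854501]]
[[362.92341763 313.95624721]
 [481.62799323 377.90949826]
 [349.58143458 424.46719733]
 [360.10328158 337.37104243]
 [437.32012304 488.27257062]]
```

View pics/h3.png

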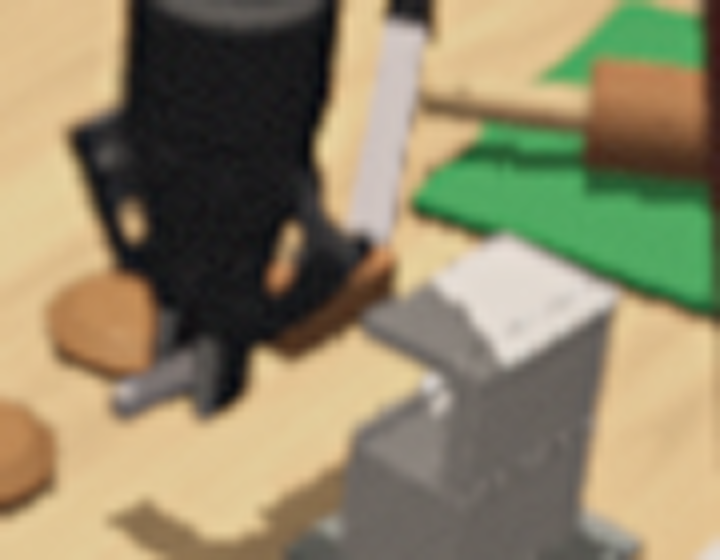

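```bash
python3 -m handwheel '[{"travel":[0,-5,0],"turn":0.0,"fingers":5},{"travel":[0,-12,-1],"turn":0.0,"fingers":5},{"travel":[0,-19,-1],"turn":0.0,"fingers":5},{"travel":[0,-26,-1],"turn":0.0,"fingers":5},{"travel":[0,-32,-1],"turn":0.0,"fingers":5},{"travel":[0,-36,-1],"turn":0.0,"fingers":5},{"travel":[0,-36,-1],"turn":0.0,"fingers":5}]' 110
python3 - <<'E'
from h import *
C=cam('side');store(C,'side8')
save('i1',C[0],8,(285,95,375,165))
go((.517,-.2345,.0865),-6)
E
```

```text
time_s: 15.95
eef_pos: [0.5509, -0.2384, 0.2421]
eef_rot: [1.285, 1.16, -1.286]
wrist_force: [0.3, -0.0, -1.4]
grip_width: 0.0108
t 16.0 grasp [ 0.5515 -0.2386  0.0873] jaw -5.93 travel [  0.8 -34.7  -0.5] turn 0.0013 w 0.0105 F [ 0.57  0.92 -2.86] j [-0.53  0.35  1.78  0.    1.01 -0.42]
```

View pics/i1.png

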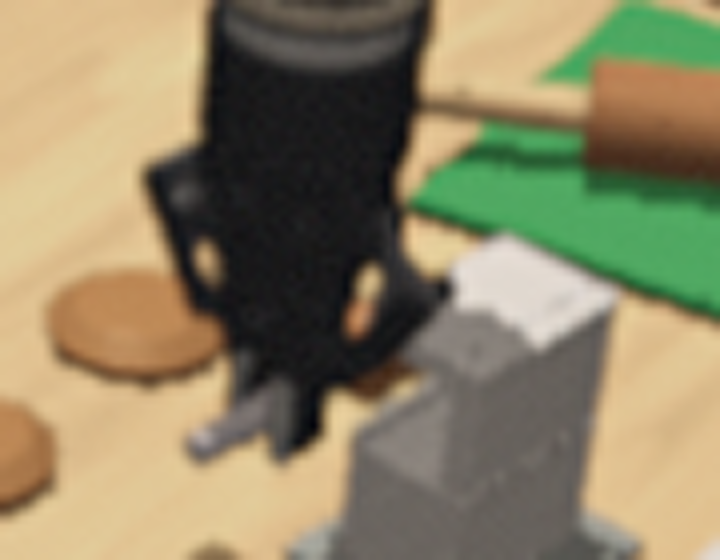

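```bash
python3 -m handwheel '[{"travel":[0,-4,0],"turn":0.0,"fingers":5},{"travel":[0,-8,0],"turn":0.0,"fingers":5},{"travel":[0,-12,0],"turn":0.0,"fingers":5},{"travel":[0,-12,0],"turn":0.0,"fingers":5}]' 110
python3 -m handwheel '[{"travel":[0,-4,0],"turn":0.0,"fingers":5},{"travel":[0,-8,0],"turn":0.0,"fingers":5},{"travel":[0,-12,0],"turn":0.0,"fingers":5},{"travel":[0,-12,0],"turn":0.0,"fingers":5}]' 110
python3 - <<'E'
from h import *
C=cam('side');store(C,'side8')
save('i2',C[0],8,(285,95,375,165))
go((.517,-.2345,.0865),-6)
E
```

```text
time_s: 16.33
eef_pos: [0.5393, -0.2371, 0.2419]
eef_rot: [1.285, 1.16, -1.285]
wrist_force: [0.2, 1.1, -2.2]
grip_width: 0.0111
time_s: 16.67
eef_pos: [0.5273, -0.2359, 0.2419]
eef_rot: [1.285, 1.16, -1.285]
wrist_force: [0.3, 0.1, -2.1]
grip_width: 0.0105
t 16.72 grasp [ 0.5276 -0.236   0.087 ] jaw -5.92 travel [  0.5 -10.7  -0.4] turn 0.0015 w 0.0102 F [-0.44  0.67 -1.89] j [-0.54  0.31  1.83  0.    1.   -0.44]
```

View pics/i2.png

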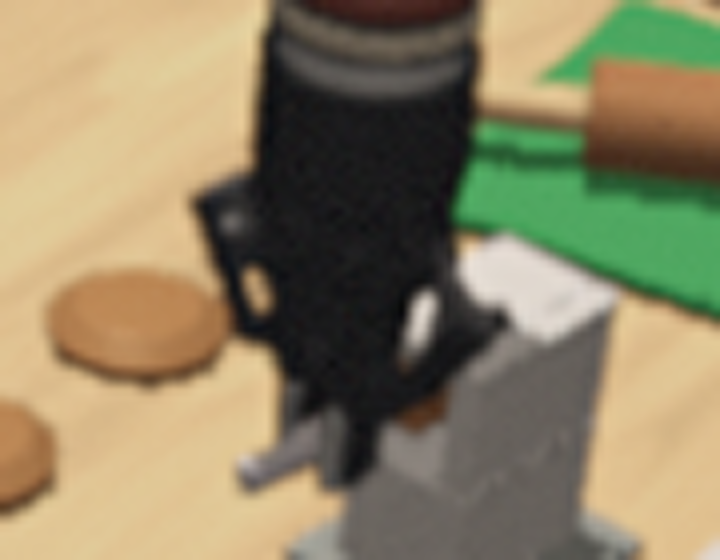

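```bash
python3 -m handwheel '[{"travel":[0,-3,0],"turn":0.0,"fingers":5},{"travel":[0,-6,0],"turn":0.0,"fingers":5},{"travel":[0,-9,0],"turn":0.0,"fingers":5},{"travel":[0,-10,0],"turn":0.0,"fingers":5},{"travel":[0,-10,0],"turn":0.0,"fingers":5}]' 110
python3 - <<'E'
from h import *
C=cam('side');store(C,'side8')
save('i3',C[0],8,(285,95,375,165))
C=cam('top');store(C,'top8')
save('i4',np.clip(C[0]*1.6,0,255).astype(np.uint8),6,(320,130,440,230))
go((.517,-.2345,.0745),-6)
E
```

```text
time_s: 17.13
eef_pos: [0.5179, -0.235, 0.2421]
eef_rot: [1.285, 1.159, -1.285]
wrist_force: [-0.3, 0.1, -2.2]
grip_width: 0.0107
t 17.23 grasp [ 0.5182 -0.2351  0.0872] jaw -5.9 travel [12.7 -1.2 -0.5] turn 0.0017 w 0.0108 F [-0.53  0.48 -2.17] j [-0.55  0.29  1.86  0.    0.99 -0.45]
```

View pics/i3.png

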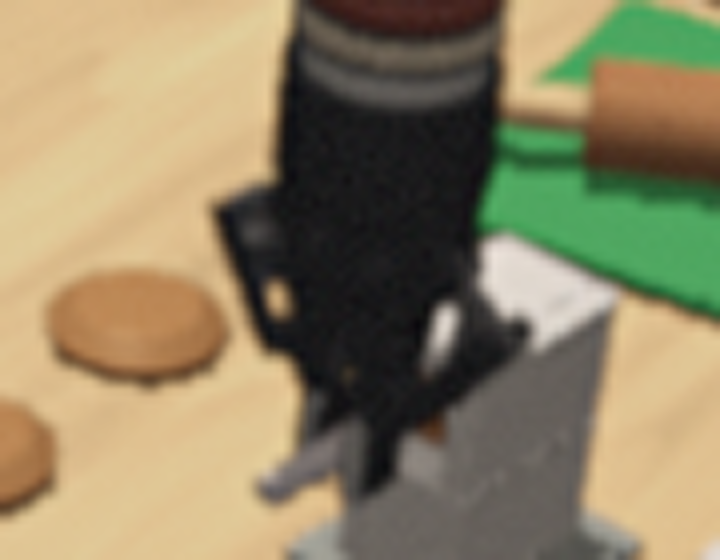

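View pics/i4.png

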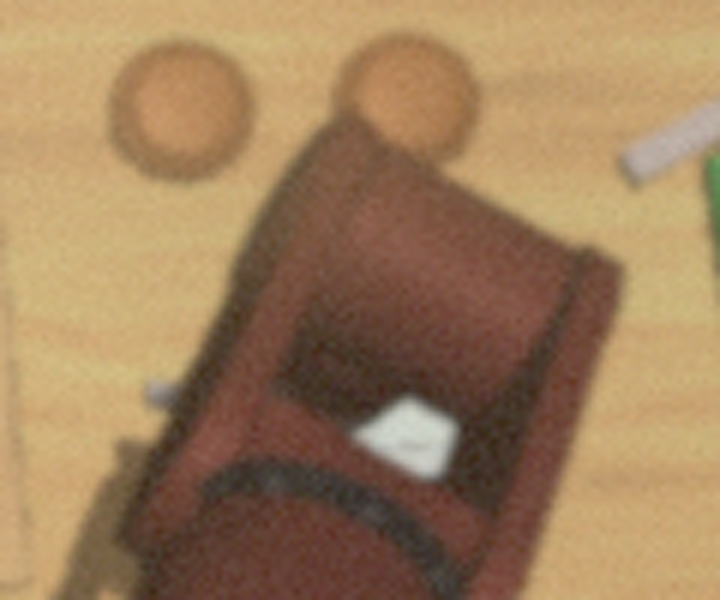

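Run:
```python
from h import *
P=tri(load('top8'),[(345.2,195.3)],load('side8'),[(318.5,156.3)])[0];print(P)
a=np.radians(-6);Rr=np.array([[np.cos(a),-np.sin(a)],[np.sin(a),np.cos(a)]])
print('rack',Rr.T@(P[:2]-[.510,-.302]))
```

```text
[ 0.52263489 -0.19494359  0.08511032  0.00078998]
rack [0.00137523 0.10779065]
```

```bash
python3 -m handwheel '[{"travel":[2,-1,0],"turn":0.0,"fingers":5},{"travel":[4,-1,0],"turn":0.0,"fingers":5},{"travel":[6,-1,0],"turn":0.0,"fingers":5},{"travel":[7,-1,0],"turn":0.0,"fingers":5},{"travel":[7,-1,0],"turn":0.0,"fingers":5}]' 110
python3 -m handwheel '[{"travel":[1.5,0,0],"turn":0.0,"fingers":5},{"travel":[3,0,0],"turn":0.0,"fingers":5},{"travel":[3,0,0],"turn":0.0,"fingers":5}]' 110
python3 - <<'E'
from h import *
go((.517,-.2345,.0745),-6)
E
```

```text
time_s: 17.65
eef_pos: [0.517, -0.2348, 0.2346]
eef_rot: [1.285, 1.16, -1.285]
wrist_force: [-0.8, -1.0, -1.8]
grip_width: 0.0105
time_s: 17.9
eef_pos: [0.5171, -0.2349, 0.2319]
eef_rot: [1.285, 1.159, -1.285]
wrist_force: [-1.2, 0.5, -2.7]
grip_width: 0.011
t 17.9 grasp [ 0.517  -0.2349  0.0769] jaw -5.9 travel [ 2.4 -0.1 -0.4] turn 0.0017 w 0.011 F [-1.21  0.49 -2.66] j [-0.55  0.31  1.86  0.    0.97 -0.45]
```

```bash
python3 -m handwheel '[{"travel":[1,0,0],"turn":0.0,"fingers":5},{"travel":[1.5,0,0],"turn":0.0,"fingers":5},{"travel":[1.5,0,0],"turn":0.0,"fingers":5}]' 110
python3 -m handwheel '[{"travel":[1,0,0],"turn":0.0,"fingers":5},{"travel":[1.5,0,0],"turn":0.0,"fingers":5},{"travel":[1.5,0,0],"turn":0.0,"fingers":5}]' 110
python3 - <<'E'
from h import *
go((.517,-.2345,.0745),-6)
C=cam('side');store(C,'side8')
save('i5',C[0],8,(285,95,375,165))
E
```

```text
time_s: 18.15
eef_pos: [0.5171, -0.2349, 0.2305]
eef_rot: [1.285, 1.159, -1.285]
wrist_force: [0.2, -0.3, -2.8]
grip_width: 0.0109
time_s: 18.4
eef_pos: [0.5173, -0.235, 0.2292]
eef_rot: [1.285, 1.159, -1.285]
wrist_force: [0.9, 0.3, -1.9]
grip_width: 0.0111
t 18.4 grasp [ 0.5173 -0.235   0.0742] jaw -5.9 travel [-0.3 -0.3 -0.5] turn 0.0018 w 0.0111 F [ 0.9   0.34 -1.85] j [-0.55  0.31  1.86  0.    0.97 -0.45]
```

View pics/i5.png

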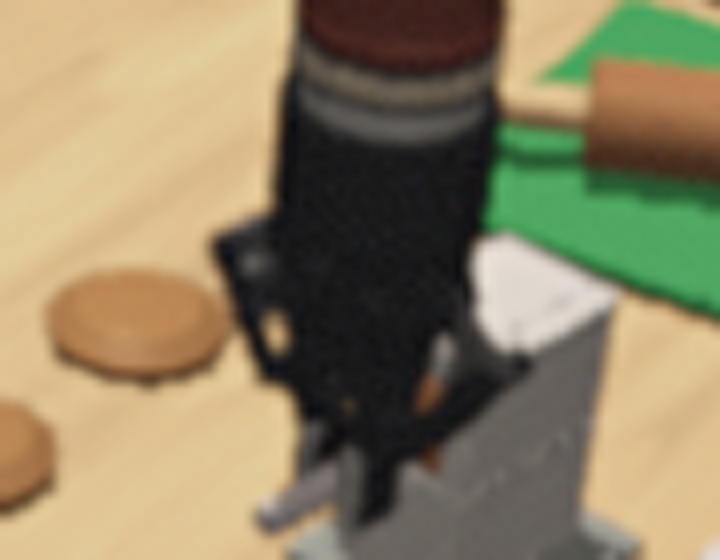

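```bash
python3 -m handwheel '[{"travel":[1,0,0],"turn":0.0,"fingers":5},{"travel":[1.5,0,0],"turn":0.0,"fingers":5},{"travel":[1.5,0,0],"turn":0.0,"fingers":5}]' 110
python3 -m handwheel '[{"travel":[1,0,0],"turn":0.0,"fingers":5},{"travel":[1.5,0,0],"turn":0.0,"fingers":5},{"travel":[1.5,0,0],"turn":0.0,"fingers":5}]' 110
```

```text
time_s: 18.7
eef_pos: [0.5174, -0.235, 0.2283]
eef_rot: [1.285, 1.158, -1.285]
wrist_force: [-1.0, 1.7, 1.8]
grip_width: 0.0107
time_s: 18.95
eef_pos: [0.5175, -0.2349, 0.2276]
eef_rot: [1.285, 1.159, -1.285]
wrist_force: [-3.3, 3.2, 7.3]
grip_width: 0.0104
```

```bash
python3 -m handwheel '[{"travel":[1,0,0],"turn":0.0,"fingers":5},{"travel":[1.5,0,0],"turn":0.0,"fingers":5},{"travel":[1.5,0,0],"turn":0.0,"fingers":5}]' 110
```

```text
time_s: 19.2
eef_pos: [0.5177, -0.2348, 0.2269]
eef_rot: [1.285, 1.159, -1.285]
wrist_force: [-4.4, 5.9, 12.9]
grip_width: 0.0105
```

Contact with the notch floor. I'll reduce the grip and open slowly.

```bash
python3 -m handwheel '[{"travel":[-0.5,0,0],"turn":0.0,"fingers":5},{"travel":[-1,0,0],"turn":0.0,"fingers":8},{"travel":[-1,0,0],"turn":0.0,"fingers":12},{"travel":[-1,0,0],"turn":0.0,"fingers":12}]' 20
python3 -m handwheel '[{"travel":[0,0,0],"turn":0.0,"fingers":14},{"travel":[0,0,0],"turn":0.0,"fingers":16},{"travel":[0,0,0],"turn":0.0,"fingers":20},{"travel":[0,0,0],"turn":0.0,"fingers":26},{"travel":[0,0,0],"turn":0.0,"fingers":34},{"travel":[0,0,0],"turn":0.0,"fingers":40},{"travel":[0,0,0],"turn":0.0,"fingers":40}]' 20
python3 - <<'E'
from h import *
go((.517,-.2345,.0745),-6)
C=cam('side');store(C,'side9')
save('j1',C[0],8,(285,95,375,165))
E
```

```text
time_s: 19.53
eef_pos: [0.5176, -0.2348, 0.2272]
eef_rot: [1.285, 1.158, -1.284]
wrist_force: [-2.9, 3.9, 8.1]
grip_width: 0.0118
time_s: 20.12
eef_pos: [0.5172, -0.2351, 0.2255]
eef_rot: [1.285, 1.159, -1.285]
wrist_force: [0.0, -0.3, 1.3]
grip_width: 0.0399
t 20.12 grasp [ 0.5171 -0.235   0.0705] jaw -5.91 travel [-4.  -0.2 -0.5] turn 0.0017 w 0.0399 F [ 0.05 -0.3   1.33] j [-0.55  0.32  1.86 -0.    0.96 -0.45]
```

View pics/j1.png

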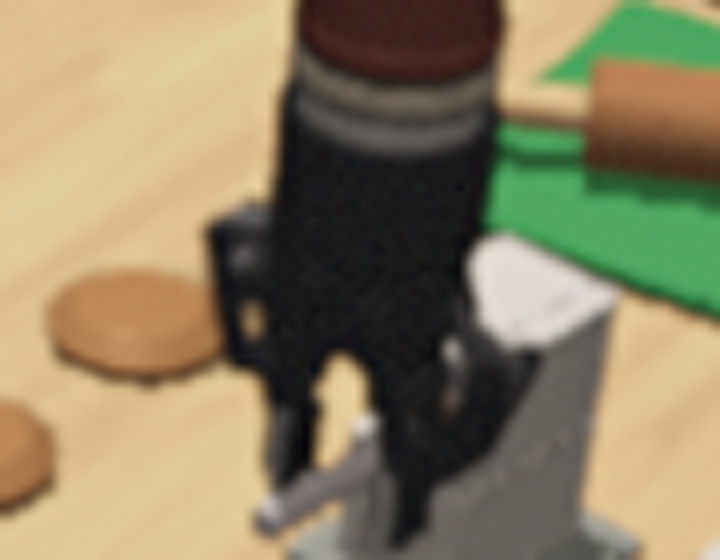

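```bash
python3 -m handwheel '[{"travel":[-5,0,0],"turn":0.0,"fingers":40},{"travel":[-18,0,0],"turn":0.0,"fingers":40},{"travel":[-40,0,0],"turn":0.0,"fingers":40},{"travel":[-70,0,0],"turn":0.0,"fingers":30},{"travel":[-100,0,-10],"turn":0.0,"fingers":10},{"travel":[-125,5,-40],"turn":0.0,"fingers":0},{"travel":[-135,-5,-80],"turn":0.0,"fingers":0},{"travel":[-135,-10,-120],"turn":0.0,"fingers":0},{"travel":[-135,-15,-160],"turn":0.0,"fingers":0},{"travel":[-135,-15,-200],"turn":0.0,"fingers":0},{"travel":[-135,-15,-225],"turn":0.0,"fingers":0},{"travel":[-135,-15,-230],"turn":0.0,"fingers":0}]' 20
python3 - <<'E'
from h import *
C=cam('side');store(C,'side9')
C2=cam('top');store(C2,'top9')
save('k1',C[0],8,(300,100,380,170))
save('k2',np.clip(C2[0]*1.6,0,255).astype(np.uint8),8,(335,170,415,235))
E
```

```text
time_s: 21.17
eef_pos: [0.5258, -0.001, 0.3623]
eef_rot: [1.284, 1.161, -1.279]
wrist_force: [0.6, -0.2, 0.3]
grip_width: 0.0001
```

View pics/k1.png

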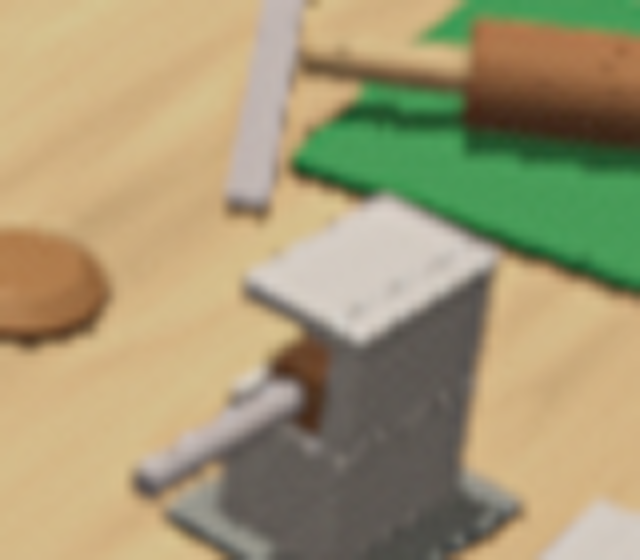

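View pics/k2.png

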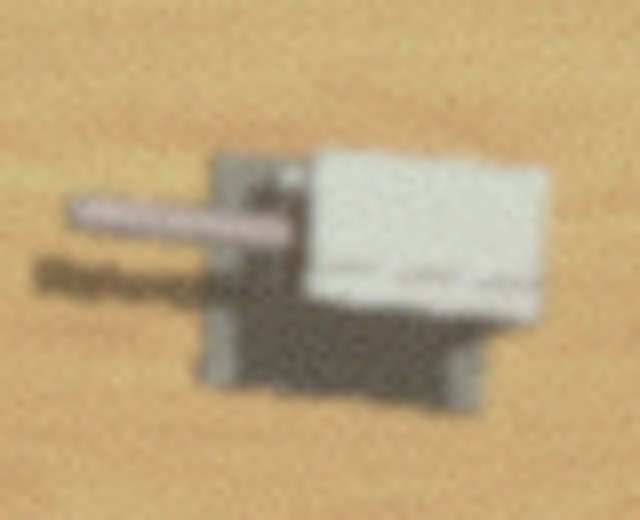

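The pin sits in the notch with its shank out of the open end. The tip is at top (343.8,196.6) and side (318.5,159.1). I'll check it in numbers and compute the lever-pad target.

Run:
```python
from h import *
np.set_printoptions(precision=4,suppress=True)
t=load('top9');s=load('side9')
a=np.radians(-6);Rr=np.array([[np.cos(a),-np.sin(a)],[np.sin(a),np.cos(a)]])
P=tri(t,[(343.8,196.6),(371.5,199)],s,[(318.5,159.1),(336.9,149.1)]);print(P)
for Q in(P,onz(t,[(343.8,196.6),(371.5,199)],.073)):
    r=(Q[:,:2]-[.510,-.302])@Rr;print('rack',r);d=r[0]-r[1];u=d/np.linalg.norm(d);print('len',np.linalg.norm(d),'hc from tip',r[0]-.110*u,'ang',np.degrees(np.arctan2(-u[0],u[1])))
t=load('top');s=load('side')
# pad: black, side corners
b=onz(s,np.array([(318.5,252),(1,1)])[:1],.126)
b=np.radians(-7.2);Rp=np.array([[np.cos(b),-np.sin(b)],[np.sin(b),np.cos(b)]])
pad=np.array([.566,.2555])+Rp@[-.115,0];print('pad',pad)
pc=onz(s,[(130+278/4,185+272/4),(130+355/4,185+228/4),(130+407/4,185+275/4),(130+325/4,185+330/4)],.126);print('pad side',pc,pc.mean(0))
go((pad[0],pad[1],.2),-7.2)
```

```text
[[ 0.5199 -0.1921  0.0784  0.0008]
 [ 0.5125 -0.2727  0.0732  0.0023]]
rack [[-0.0016  0.1103]
 [-0.0006  0.0294]]
len 0.08090892701746707 hc from tip [-0.0002  0.0003] ang 0.7606248661981854
rack [[-0.0004  0.1096]
 [ 0.0004  0.03  ]]
len 0.0795362276442811 hc from tip [ 0.0007 -0.0004] ang 0.5909760591025084
pad [0.4519 0.2699]
pad side [[0.481  0.2961 0.126 ]
 [0.473  0.247  0.126 ]
 [0.4291 0.2534 0.126 ]
 [0.4347 0.308  0.126 ]] [0.4545 0.2761 0.126 ]
t 21.27 grasp [ 0.5262 -0.0037  0.2069] jaw -5.73 travel [   6.6 -101.  -264.7] turn 0.0256 w 0.0003 F [-0.1   0.22 -0.02] j [-0.14  0.05  1.89 -0.    1.21 -0.04]
```

The pin is parked within about 1 mm of the notch point. Now for the lever pad at about (0.453, 0.271).

```bash
python3 -m handwheel '[{"travel":[0,-8,-22],"turn":0.005,"fingers":0},{"travel":[0,-21,-55],"turn":0.01,"fingers":0},{"travel":[0,-35,-91],"turn":0.02,"fingers":0},{"travel":[0,-49,-127],"turn":0.025,"fingers":0},{"travel":[0,-63,-163],"turn":0.025,"fingers":0},{"travel":[0,-77,-199],"turn":0.025,"fingers":0},{"travel":[0,-89,-233],"turn":0.025,"fingers":0},{"travel":[0,-97,-255],"turn":0.025,"fingers":0},{"travel":[0,-100,-265],"turn":0.025,"fingers":0},{"travel":[0,-100,-265],"turn":0.025,"fingers":0},{"travel":[0,-100,-265],"turn":0.025,"fingers":0}]' 20
python3 - <<'E'
from h import *
go((.453,.271,.15),-7.2)
C=cam('side');store(C,'side10')
save('l1',C[0],5,(110,130,260,250))
E
```

```text
time_s: 22.18
eef_pos: [0.4544, 0.2682, 0.3608]
eef_rot: [1.302, 1.144, -1.303]
wrist_force: [0.3, -0.5, -0.6]
grip_width: -0.0002
t 22.18 grasp [0.4545 0.268  0.2058] jaw -7.35 travel [55.8 -1.8 -2.7] turn -0.0026 w -0.0002 F [ 0.27 -0.5  -0.64] j [ 0.4   0.05  1.88 -0.    1.21  0.53]
```

View pics/l1.png

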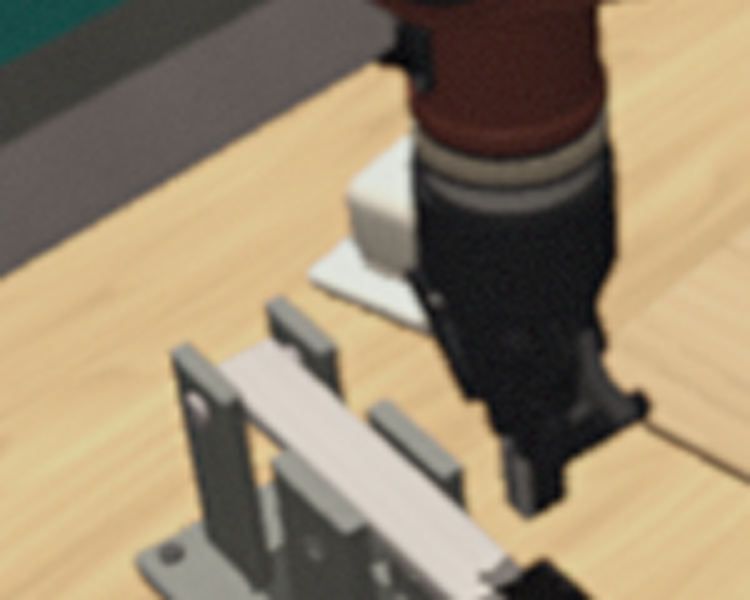

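```bash
python3 -m handwheel '[{"travel":[10,-1,-2],"turn":0,"fingers":0},{"travel":[25,-1,-2],"turn":0,"fingers":0},{"travel":[38,-1,-2],"turn":0,"fingers":0},{"travel":[48,-1,-2],"turn":0,"fingers":0},{"travel":[53,-1,-2],"turn":0,"fingers":0},{"travel":[55,-1,-2],"turn":0,"fingers":0},{"travel":[55,-1,-2],"turn":0,"fingers":0}]' 20
python3 - <<'E'
from h import *
go((.453,.271,.0945),-7.2)
C=cam('side');store(C,'side10')
save('l2',C[0],5,(130,150,280,270))
E
```

```text
time_s: 22.82
eef_pos: [0.453, 0.2708, 0.3051]
eef_rot: [1.303, 1.146, -1.304]
wrist_force: [-0.1, 0.8, -0.7]
grip_width: 0.0002
t 22.82 grasp [0.4529 0.2708 0.1501] jaw -7.38 travel [55.6 -0.  -0.2] turn -0.0031 w 0.0002 F [-0.06  0.8  -0.67] j [ 0.41  0.12  1.92 -0.    1.1   0.53]
```

View pics/l2.png

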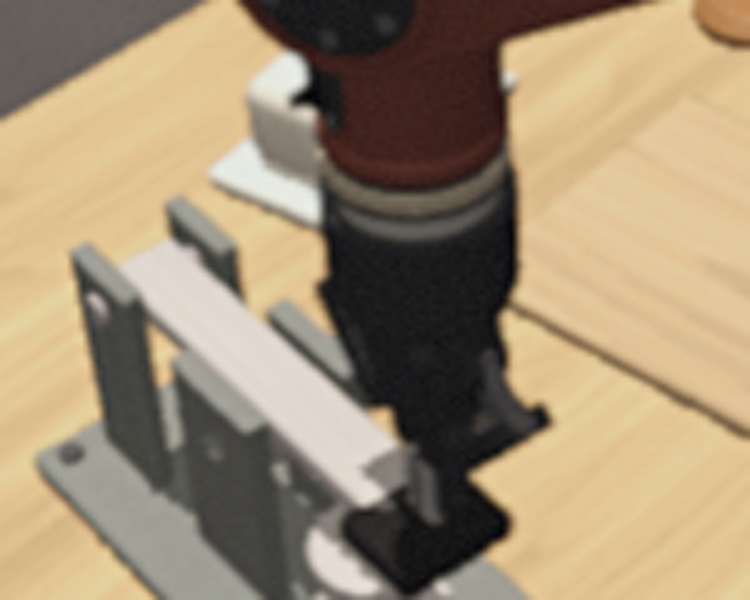

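```bash
python3 -m handwheel '[{"travel":[5,0,0],"turn":0,"fingers":0},{"travel":[11,0,0],"turn":0,"fingers":0},{"travel":[18,0,0],"turn":0,"fingers":0},{"travel":[26,0,0],"turn":0,"fingers":0},{"travel":[34,0,0],"turn":0,"fingers":0},{"travel":[41,0,0],"turn":0,"fingers":0},{"travel":[46,0,0],"turn":0,"fingers":0},{"travel":[49,0,0],"turn":0,"fingers":0},{"travel":[51,0,0],"turn":0,"fingers":0},{"travel":[51,0,0],"turn":0,"fingers":0}]'
python3 - <<'E'
from h import *
go((.453,.271,.095),-7.2)
E
```

```text
time_s: 23.7
eef_pos: [0.4556, 0.2716, 0.2576]
eef_rot: [1.307, 1.141, -1.295]
wrist_force: [1.4, -3.3, 11.1]
grip_width: -0.0001
t 23.7 grasp [0.4569 0.2717 0.1026] jaw -7.28 travel [ 7.6 -2.6  1. ] turn -0.0014 w -0.0001 F [ 1.37 -3.33 11.15] j [ 0.41  0.19  1.94 -0.    1.    0.53]
```

```bash
python3 -m handwheel '[{"travel":[3,0,0],"turn":0,"fingers":0},{"travel":[6,0,0],"turn":0,"fingers":0},{"travel":[8,0,0],"turn":0,"fingers":0},{"travel":[8,0,0],"turn":0,"fingers":0},{"travel":[8,0,0],"turn":0,"fingers":0}]'
python3 -m handwheel '[{"travel":[1,0,0],"turn":0,"fingers":0},{"travel":[2,0,0],"turn":0,"fingers":0},{"travel":[2,0,0],"turn":0,"fingers":0},{"travel":[2,0,0],"turn":0,"fingers":0}]'
python3 - <<'E'
from h import *
go((.453,.271,.095),-7.2)
C=cam('side');store(C,'side10')
save('l3',C[0],5,(130,150,280,270))
E
```

```text
time_s: 24.12
eef_pos: [0.4564, 0.2716, 0.2507]
eef_rot: [1.308, 1.14, -1.293]
wrist_force: [2.6, -5.0, 12.7]
grip_width: -0.0
time_s: 24.45
eef_pos: [0.4567, 0.2716, 0.2503]
eef_rot: [1.307, 1.139, -1.294]
wrist_force: [-0.3, -6.4, 21.1]
grip_width: -0.0002
t 24.45 grasp [0.4583 0.2716 0.0953] jaw -7.26 travel [ 0.2 -3.6  1.1] turn -0.001 w -0.0002 F [-0.33 -6.39 21.08] j [ 0.41  0.21  1.95 -0.    0.98  0.53]
```

View pics/l3.png

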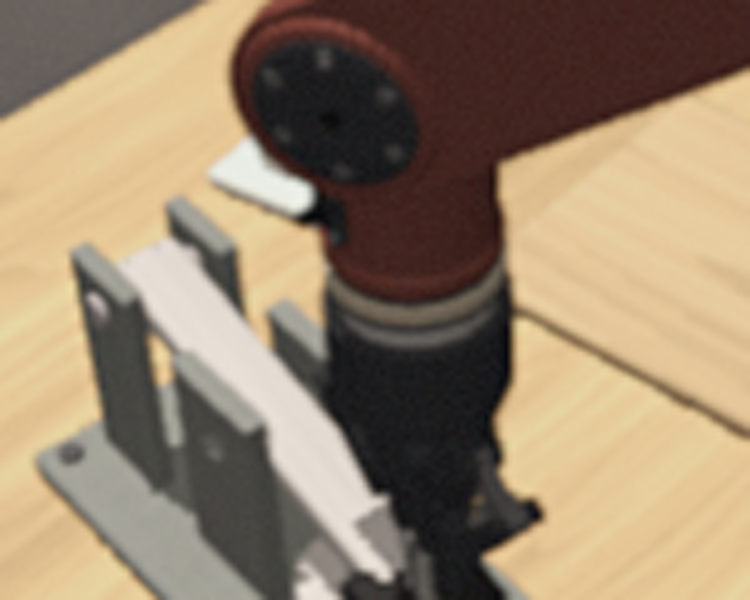

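The lever is down at its stop: the force rose from 13 to 21 N with no further travel, and the tip is at 77 mm. I'll hold, then raise gently.

```bash
python3 -m handwheel '[{"travel":[0,0,0],"turn":0,"fingers":0},{"travel":[0,0,0],"turn":0,"fingers":0},{"travel":[0,0,0],"turn":0,"fingers":0},{"travel":[0,0,0],"turn":0,"fingers":0},{"travel":[0,0,0],"turn":0,"fingers":0}]'
python3 -m handwheel '[{"travel":[-5,0,0],"turn":0,"fingers":0},{"travel":[-11,0,0],"turn":0,"fingers":0},{"travel":[-18,0,0],"turn":0,"fingers":0},{"travel":[-26,0,0],"turn":0,"fingers":0},{"travel":[-34,0,0],"turn":0,"fingers":0},{"travel":[-42,0,0],"turn":0,"fingers":0},{"travel":[-50,0,0],"turn":0,"fingers":0},{"travel":[-60,0,0],"turn":0,"fingers":0},{"travel":[-75,0,0],"turn":0,"fingers":0},{"travel":[-100,0,10],"turn":0,"fingers":0},{"travel":[-130,0,40],"turn":0,"fingers":0},{"travel":[-150,0,75],"turn":0,"fingers":0}]'
python3 -m handwheel '[{"travel":[0,-20,30],"turn":0,"fingers":0},{"travel":[0,-40,60],"turn":0,"fingers":0},{"travel":[0,-50,90],"turn":0,"fingers":0},{"travel":[0,-50,105],"turn":0,"fingers":0},{"travel":[0,-50,110],"turn":0,"fingers":0},{"travel":[0,-50,110],"turn":0,"fingers":0},{"travel":[0,-50,110],"turn":0,"fingers":0}]'
python3 - <<'E'
from h import *
C=cam('side');C2=cam('top')
store(C,'side11');store(C2,'top11')
save('m1',C[0],1.5); save('m2',np.clip(C2[0]*1.5,0,255).astype(np.uint8),1.5)
a=load('side')[0].astype(int)[185:310,130:250];b=C[0].astype(int)[185:310,130:250]
d=np.abs(a-b).sum(2)>90;ys,xs=np.where(d);print('press diff px',d.sum(),(xs.min()+130,xs.max()+130,ys.min()+185,ys.max()+185) if d.any() else '')
E
```

```text
time_s: 24.92
eef_pos: [0.4566, 0.2716, 0.2503]
eef_rot: [1.307, 1.139, -1.293]
wrist_force: [-1.0, -6.4, 20.8]
grip_width: -0.0002
time_s: 25.92
eef_pos: [0.4434, 0.1974, 0.3966]
eef_rot: [1.302, 1.147, -1.299]
wrist_force: [0.4, 0.6, 0.9]
grip_width: -0.0003
time_s: 26.5
eef_pos: [0.38, 0.0945, 0.3947]
eef_rot: [1.304, 1.146, -1.303]
wrist_force: [0.2, 1.1, 0.6]
grip_width: 0.0
press diff px 343 (np.int64(166), np.int64(219), np.int64(209), np.int64(272))
```

View pics/m1.png

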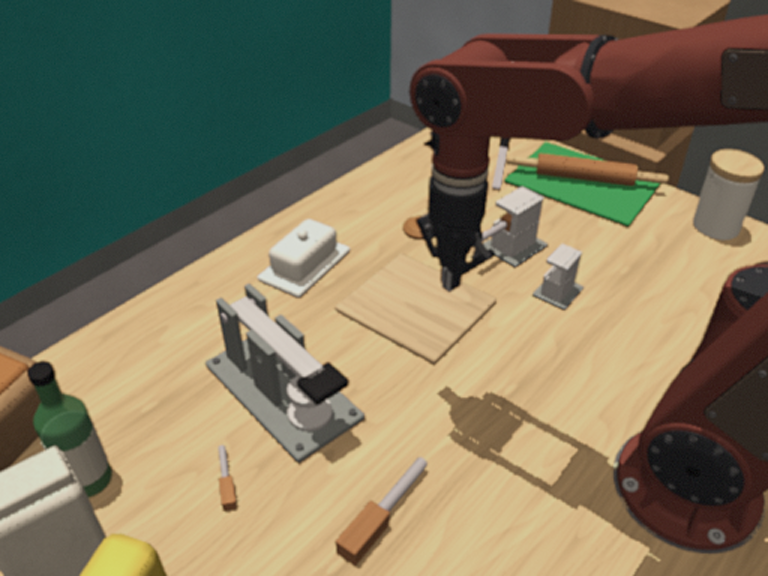

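View pics/m2.png

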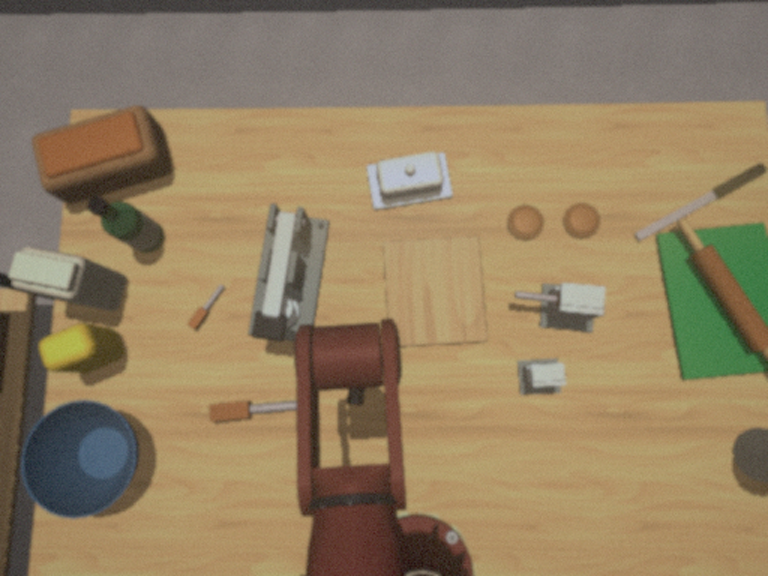

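Both views show the lever back up with its pad at side 1.5× (323,382), as at the start. The pin is parked in the large rack, the butter dish and biscuits are unmoved, and the arm is clear.

Run:
```python
from plant import arm,workorder
s=arm.observe();print(abs(s['qvel']).max(),s['wrist_force'])
print(workorder.close_job())
```

```text
0.009222082229446968 [ 0.49759822 -0.14745844  0.22023463]
the job is handed in; nothing more can be done
None
```

I completed every step of the task and handed the job in at about 26.6 s on the robot's clock, against the 72 s limit. Closing the job reports no verdict.

- **Pin drawn and laid down:** I pulled the middle-sized pin from the press by its handle. I laid it flat on the board with the shank overhanging the edge and let go.
- **Regrip and parking:** I took it again by the bare shank and slid the handle sideways into the larger rack's notch. I then lowered it behind the lip and released it.
- **Lever:** I pushed the lever to its stop and held it there for over half a second. The force rose from 13 to 21 N with no further travel, and the fingertips were 49 mm down. Then I let it spring back up.

**Last checks:**
- After release, the handle centre measured about 1 mm from the notch point in x and y, with the pin within 1° of the rack's y axis. I did not measure the height as well: triangulation put the shoulder at 73 mm and the tip at 78 mm, where a level pin would give 73 mm for both.
- In the final pictures the lever looks fully up, the butter dish and biscuits look unmoved, and the arm is clear of everything.

**What did not go cleanly:**
- The first shank grip sat near the pad tips, so I opened the fingers, went 5 mm lower and gripped again.
- The pin was tilted a few degrees in the gripper on both carries. It looked level after each release, apart from the 5 mm shoulder-to-tip difference in the notch.

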